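Fill the tilt-out garlic bin and prove its catch

ROBOT

A 6-joint arm with a two-finger parallel gripper is mounted at the origin on a cart in front of the work surface, level with it; the furniture and walls round the work are solid. World frame = base frame: x ahead of the robot, y to its left, z up, the work surface at z = 0. Lengths are in m, angles in rad, forces in N, time in s.
With the tool pointing down it reaches from about 0.375 to 0.9 m from the base axis. Payload 3.1 kg.
Tool frame: the origin (TCP) lies at the centre of the arm's flange, where the gripper is bolted on; the fingertips stand 182 mm ahead of it and the grasp point (between the pads) lies 164 mm ahead of it; z points along the fingers, x is the direction in which the jaws open and shut, and the axes are right-handed (so a half turn about z gives the same grasp; the last joint's range is limited). The gripper opens to 87 mm and grips with 3 to 60 N. Pads are 19 mm wide; open, the fingers measure 117 mm over their backs; the gripper's body (75 mm by 190 mm) begins 51 mm behind the grasp point.
Start: joints at [1.135, 0.527, 1.433, -0, 1.181, -0.178], TCP at [0.159, 0.604, 0.405] pointing down, gripper open.
Joint ranges: [-3.08, 3.08], [-0.75, 2.2], [0.22, 2.44], [-1.43, 4.57], [0, 2.65], [-2.85, 2.85]. Speed limits (rad/s): [2.79, 2.79, 3.14, 3.14, 3.14, 3.14].

INTERFACE

Orientations are given as a unit quaternion [x, y, z, w].
In Python, from rig import status, eyes, robot gives the robot as it stands. The module is installed in compiled form; this text tells all that it offers.
- The arm moves only by the tool step_arm, never from a script. Its argument "steps" is a list of rows, each a list of 7 numbers: the closure, from -1 (fully open) to 1 (shut), so that 0 is half open, then the shift along the tool's x, y, z each as a share of 0.025 m, from -1 to 1, then the turn, a rotation vector about the tool's x, y, z each as a share of 8 degrees, from -1 to 1. In form: [[jaw, dx, dy, dz, rx, ry, rz], ...]. A call has exactly 10 rows; each row shifts and turns the commanded pose from where the row before left it, along the tool's axes as they then stand; what a row does not reach is not made up. A row lasts 1/10 s, in which the tool goes at most 50 mm and 8.59 degrees, less where a joint would pass 70% of its speed; a pose out of reach is approached as far as the arm can. A call with a number of a shift or a turn outside -1 to 1 is refused whole. A call with a gripper value outside its range is refused whole. The fingers move at their own pace and stop on an object; "squeeze" is the grip in N (left out, the last holds). Time passes only in rows, so rows that do not move let the fingers close, or fill a call up. It gives the time, the measured TCP pose, the force and the opening at its end, in the units of the state.
- status.get_obs(): the state, without advancing time (a new reading comes with each control period).
- eyes.camera(name): name is "scene" or "top" or "wrist"; returns (picture, depth): 384x512x3 uint8, red, green, blue; 384x512 float32, m along the optical axis (not along the pixel's ray), 0 where there is no reading.
- eyes.camera_info(name): a dict with "K" (3x3 intrinsics, pixels), "k1" (the pictures are not rectified: a ray, as slopes to the right and down, at radius r is drawn at 1 + k1 r^2 times it, then the intrinsics apply), "R" (3x3) and "t" (3): a world point X has camera coordinates R X + t. Camera axes: x right, y down, z forward; pixel columns grow to the right and rows downward; lengths in m; the calibration is good to about 2 mm. A picture is of the moment at which its call begins: read the wrist's pose just before it. camera_info takes no time and is no camera call; for the wrist camera it gives the pose at the moment of the call.
- robot.hand_in(): hands the job in, once; it reports no verdict.
The state is a dict: "time": time; "q": joint angles; "joint_velocities": joint speeds; "joint_torque": joint torques, N m; "position": TCP position; "tool_rot": TCP orientation; "ft_force": force on the tool from outside, world axes, zero at the start; "moment": the same for the moment, N m; "grip_width": finger opening in m.
Only numpy, scipy, OpenCV 4.12 (cv2) and the standard library are available. Lean on these libraries where they do the work, as an engineer would, in place of code of your own. Each camera call takes 0.05 s, during which the arm holds its last target.

TASK

Swing the green bin front out to its stop, tip both garlic bulbs out of the wooden trug into the tilted bin, and set the trug back upright on the worktop. Then push the front fully home until it snaps, and prove the catch: pull the black knob straight outward until the yellow band of its shank is all out and the white one begins to show, but nothing of the red, and hold it there for about a second while the front stays shut. Ease the knob back in and let go, and leave the mug and the tin alone.

Things in the scene. Friction and masses are not known exactly. Their poses are not given: they have to be found in the camera images.
- bin: Fixed light-wood bin, 160 (x) x 200 (y) x 205 mm high; origin under its centre, own -x faces the robot side. Carcass face at own x = -0.080. A 35 mm rail round the top holds fixed jars up to z = 0.31, and the open front leans over its knob: take it with the gripper leaning back towards the robot (0.4 to 0.7 rad). The front's hinge line is own x = -0.080, z = 0.014, parallel to own y.
- front (a joint): Green tilt-out front (196 wide, 185 high, 18 mm thick) with a bucket behind; rad: 0 shut, 0.65 open at its stop (top towards own -x). Starts ajar, stays where left (hinge friction about 2 N at the knob). A snap catch at its top engages below about 0.025 rad; it takes about 6 to 12 N of push at the knob and gives way only at about 30 N of pull.
- knob (a joint): Travel of the sprung knob outward from the front, in m: 0 at rest, 0.030 at its end; spring 450 N/m (0.018 m is about 8 N). As it comes out of its boss the shank shows a yellow band (travel 0 to 0.012), then a white one (0.012 to 0.024), then red (beyond 0.024). Pushing in finds a hard stop at 0.
- knob_grip (a point): Centre of the black knob head: rounded block 40 mm wide (y), 34 high, 26 deep along the pull. It lies 0.165 m up the front from the hinge line and 0.058 m outward of it (at rest). Its x axis points into the front, so the pull is along its -x. Grip it across its 40 mm width; a steel boss 34 mm across joins it to the front.
- bin_in (a point): Centre of the bucket's inner floor; axes turn with the front: x away from the front panel, y along the bin, z up the front. Inside: x from -0.062 to 0.057, y from -0.080 to 0.080, depth 0.10 at the back and 0.17 at the panel.
- trug_handle (a point): Centre of the loose trug's hoop bar, 0.108 m above its underside; z is its up. Bar along own x, 18 mm thick (y), 20 high, 92 free between uprights (106 outside). Trug 160 mm long in y, 80 wide inside, side walls 38 mm; both y ends open but for a lip 2 mm above the floor (8 mm above the underside); 0.22 kg. Its +y end starts pointing roughly at the bin's side.
- garlic_a_mid (a point): Centre of a garlic bulb, 60 x 57 x 58 mm, loose in the trug's +y half.
- garlic_b_mid (a point): Centre of a garlic bulb, 60 x 57 x 58 mm, loose in the trug's -y half.
- garlic_a: The same bulb; origin at its underside.
- garlic_b: The same bulb; origin at its underside.
- trug: The trug; origin at the centre of its underside.
- mug: Black and white mug, 82 mm across with handle, 97 mm high; bystander; origin under its centre.
- tin: Tomato tin, 75 mm across, 58 mm high; bystander; origin under its centre.
- mouth (a point): Middle of the bin's mouth when full open, fixed to the bin (own x = -0.136, y = 0, z = 0.165; axes as the bin's). The mouth is about 110 mm in x (panel's top edge to carcass face) and 160 mm in y; panel edge and bucket sides rise to z = 0.17 there, the carcass beside it to 0.24 with its rail.
There are look-alikes about, which are no part of the job. What is shaped like the garlic_a but orange is not meant.

How it is judged:
On the way, in this order (a step that is already met when the one before it is completed fails the run):
1. the front is open to its stop (value of joint front above 0.61 rad), for 0.2 s.
2. the lifted trug is tipped while the front is open (angle between trug_handle's own z axis and vertical above 0.4 rad and height (world z) of trug_handle above 0.18 m and value of joint front above 0.5 rad).
3. both bulbs lie in the open bucket (x of garlic_a_mid in the frame of bin_in between -0.064 and 0.06 m and z of garlic_a_mid in the frame of bin_in between 0 and 0.11 m and y of garlic_a_mid in the frame of bin_in between -0.082 and 0.082 m and x of garlic_b_mid in the frame of bin_in between -0.064 and 0.06 m and z of garlic_b_mid in the frame of bin_in between 0 and 0.11 m and y of garlic_b_mid in the frame of bin_in between -0.082 and 0.082 m and value of joint front above 0.45 rad), for 0.2 s.
4. the trug stands upright on the worktop, let go, the front still open (angle between trug_handle's own z axis and vertical below 0.1 rad and height (world z) of trug between -0.01 and 0.01 m and contact force between the fingers and trug below 0.1 N and linear speed of trug below 0.03 m/s and value of joint front above 0.3 rad), for 0.1 s.
5. the front is pushed fully home (value of joint front below 0.015 rad), for 0.1 s.
6. the knob is pulled past the yellow band, short of the red, and held there 0.8 s while the front stays shut (value of joint knob between 0.012 and 0.024 m and value of joint front below 0.02 rad), for 0.8 s.
At the end, for the whole second after the job is handed in: The front is shut (under 0.015 rad) with the knob back in (under 3 mm), both bulbs' centres are inside the bucket (no higher than 0.11 m above its floor), and the empty trug stands upright (within 0.1 rad) and at rest on the worktop (value of joint front below 0.015 rad and value of joint knob below 0.003 m and x of garlic_a_mid in the frame of bin_in between -0.064 and 0.06 m and z of garlic_a_mid in the frame of bin_in between 0 and 0.11 m and y of garlic_a_mid in the frame of bin_in between -0.082 and 0.082 m and x of garlic_b_mid in the frame of bin_in between -0.064 and 0.06 m and z of garlic_b_mid in the frame of bin_in between 0 and 0.11 m and y of garlic_b_mid in the frame of bin_in between -0.082 and 0.082 m and angle between trug_handle's own z axis and vertical below 0.1 rad and height (world z) of trug between -0.01 and 0.01 m and linear speed of trug below 0.03 m/s); the robot touches nothing.
It fails at once if the knob is pulled on to its end (27 mm and more) with the front shut (value of joint knob above 0.027 m and value of joint front below 0.02 rad).
It fails at once if the mug is shifted by more than 30 mm (distance of mug from where it was at the start of the episode above 0.03 m).
It fails at once if the tin is shifted by more than 30 mm (distance of tin from where it was at the start of the episode above 0.03 m).
It also fails if it takes over 72 s, if anything falls off the work surface, if the arm or the gripper's body presses on something with over 40 N, if the wrist force passes 120 N, or if a joint passes its speed limit or range.

## Working session

There is one attempt and no reset: what is moved stays moved. The work goes in short steps, Python scripts to look and compute and a tool call to move; the robot and the scene stay as the last step left them, time stands still between calls to the robot, and variables do not carry over. Pictures are saved under pics/ and viewed, and the job is handed in when it is done.

Besides the shell and the picture viewer there is one more tool, called after "Emit:" in YAML: its name, and indented under it one key for each argument. step_arm: Moves the arm, as the interface text tells. Its arguments: {"type":"object","properties":{"steps":{"type":"array"},"squeeze":{"type":"number"}},"required":["steps"]}

```bash
ls; mkdir -p pics; python3 - <<'E'
from rig import status, eyes
import cv2,numpy as np
print(status.get_obs())
for n in ["scene","top","wrist"]:
    i=eyes.camera_info(n); print(n,i)
    p,d=eyes.camera(n)
    cv2.imwrite(f"pics/a_{n}.png",p[:,:,::-1]); np.save(f"pics/a_{n}_d.npy",d)
E
```

```text
pics
{'time': 0.0, 'q': array([ 1.13550859e+00,  5.28456773e-01,  1.43388638e+00, -3.37568065e-05,
        1.18136254e+00, -1.78510280e-01]), 'joint_velocities': array([ 0.00036147,  0.00166634, -0.00019102,  0.00064601,  0.00024729,
       -0.00112841]), 'joint_torque': array([ 7.93291038e-04, -4.40044284e+01, -1.76590240e+01,  6.32014289e-02,
        5.82166028e-02, -1.61484295e-04]), 'position': array([0.15856556, 0.60420345, 0.40378204]), 'tool_rot': array([ 7.91817897e-01,  6.10756335e-01, -9.30673179e-04,  5.00327148e-04]), 'ft_force': array([-0.03820923,  0.4896145 , -0.08336151]), 'moment': array([-0.00418319,  0.03041382,  0.01894677]), 'grip_width': 0.08696845210594545}
scene {'K': array([[383.90881155,   0.        , 258.84367374],
       [  0.        , 383.90881155, 199.07089531],
       [  0.        ,   0.        ,   1.        ]]), 'k1': -0.02651325014471679, 'R': array([[ 0.66081566, -0.75046536,  0.01115326],
       [-0.32681884, -0.30109126, -0.89584234],
       [ 0.6756568 ,  0.58834156, -0.44423204]]), 't': array([-0.3107207 ,  0.28824298,  0.92271921])}
top {'K': array([[492.34426551,   0.        , 260.01722011],
       [  0.        , 492.34426551, 192.9336283 ],
       [  0.        ,   0.        ,   1.        ]]), 'k1': -0.13203941357645949, 'R': array([[-0.02649605, -0.99964237,  0.00361957],
       [-0.9917372 ,  0.02583153, -0.12565853],
       [ 0.12552009, -0.00691912, -0.99206695]]), 't': array([0.06031746, 0.55805205, 1.60827046])}
wrist {'K': array([[338.25008792,   0.        , 249.89185762],
       [  0.        , 338.25008792, 193.7563522 ],
       [  0.        ,   0.        ,   1.        ]]), 'k1': -0.06006196781363682, 'R': array([[ 2.53321781e-01,  9.67381648e-01, -9.06527413e-04],
       [ 9.37200779e-01, -2.45186053e-01,  2.48069545e-01],
       [ 2.39755657e-01, -6.36910171e-02, -9.68741802e-01]]), 't': array([-0.62387712, -0.03054755,  0.38875184])}
```

View pics/a_scene.png

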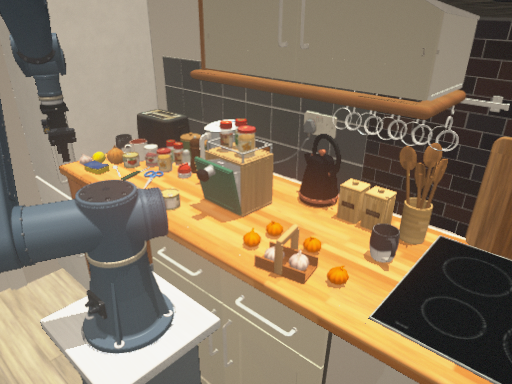

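View pics/a_top.png

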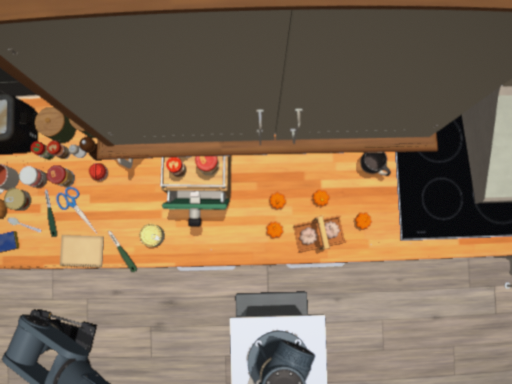

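View pics/a_wrist.png

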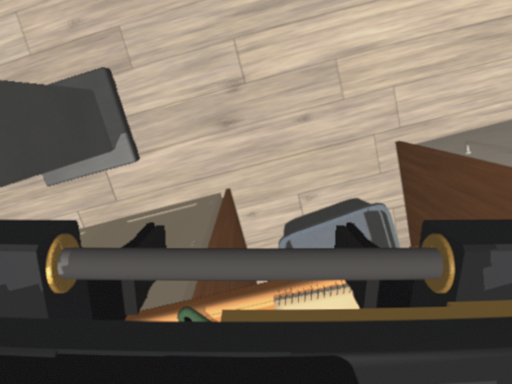

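The overview shows the bin at top px (195,180), with its knob at (195,220). The trug is at (319,234) with two white bulbs. Four orange look-alikes sit at (277,201), (321,198), (274,230) and (363,220). The mug is at (374,163) and the tin at (151,236).

```bash
cat > h.py <<'E'
import numpy as np,cv2
from rig import status,eyes
from scipy.spatial.transform import Rotation as Ro
def cloud(n,d,i):
    K=i["K"];k1=i["k1"]
    v,u=np.mgrid[0:d.shape[0],0:d.shape[1]]
    pts=np.stack([u,v],-1).reshape(-1,1,2).astype(np.float64)
    un=cv2.undistortPoints(pts,K,np.array([k1,0,0,0,0.])).reshape(d.shape+(2,))
    C=np.dstack([un[...,0]*d,un[...,1]*d,d])
    W=(C-i["t"])@i["R"]
    W[d<=0]=np.nan
    return W
def proj(P,i):
    C=np.atleast_2d(P)@i["R"].T+i["t"]; s=C[:,:2]/C[:,2:]
    r2=(s**2).sum(1,keepdims=True); s=s*(1+i["k1"]*r2)
    return s@i["K"][:2,:2].T+i["K"][:2,2]
def shot(n,tag):
    i=eyes.camera_info(n);p,d=eyes.camera(n)
    cv2.imwrite(f"pics/{tag}.png",p[:,:,::-1]);np.savez(f"pics/{tag}.npz",p=p,d=d,**{k:i[k] for k in i})
    return p,d,i,cloud(n,d,i)
def st():
    s=status.get_obs();R=Ro.from_quat(s["tool_rot"]).as_matrix()
    print("t",round(s["time"],2),"pos",s["position"].round(4),"grasp",(s["position"]+.164*R[:,2]).round(4),"F",s["ft_force"].round(2),"M",s["moment"].round(2),"w",round(s["grip_width"],4));print(R.round(3),"q",s["q"].round(3));return s,R
E
python3 - <<'E'
from h import *
for n,c in(("top",(150,140,400,265)),("scene",(190,110,350,300))):
    i=eyes.camera_info(n);p=cv2.imread(f"pics/a_{n}.png");d=np.load(f"pics/a_{n}_d.npy");W=cloud(n,d,i)
    np.save(f"pics/W_{n}.npy",W)
    x0,y0,x1,y1=c;s=3
    cv2.imwrite(f"pics/a_{n}_c.png",cv2.resize(p[y0:y1,x0:x1],None,fx=s,fy=s,interpolation=cv2.INTER_CUBIC))
    if n=="top":
        for u,v in [(195,222),(195,205),(165,205),(225,205),(231,170),(309,236),(331,231),(320,233),(374,163),(151,236),(298,223),(340,216),(346,240),(303,251)]:
            print(u,v,W[v,u].round(3))
E
```

```text
195 222 [0.458 0.246 0.178]
195 205 [0.507 0.242 0.202]
165 205 [0.51  0.333 0.198]
225 205 [0.506 0.153 0.193]
231 170 [0.64  0.141 0.034]
309 236 [ 0.411 -0.11   0.057]
331 231 [ 0.425 -0.183  0.056]
320 233 [ 0.417 -0.14   0.112]
374 163 [ 0.658 -0.352  0.003]
151 236 [0.424 0.408 0.054]
298 223 [ 0.458 -0.08   0.004]
340 216 [nan nan nan]
346 240 [ 0.396 -0.242 -0.002]
303 251 [ 0.363 -0.094  0.004]
```

View pics/a_top_c.png

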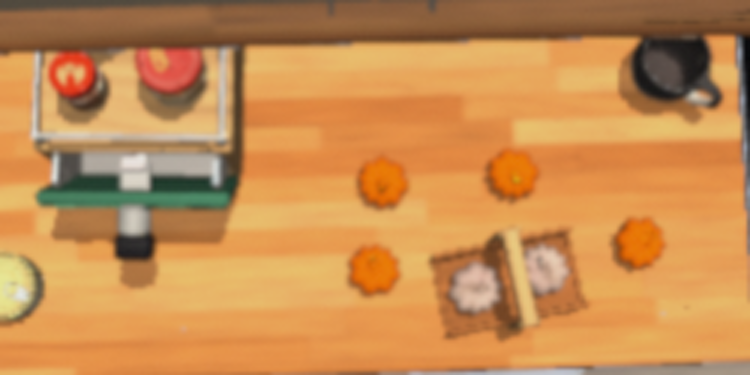

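View pics/a_scene_c.png

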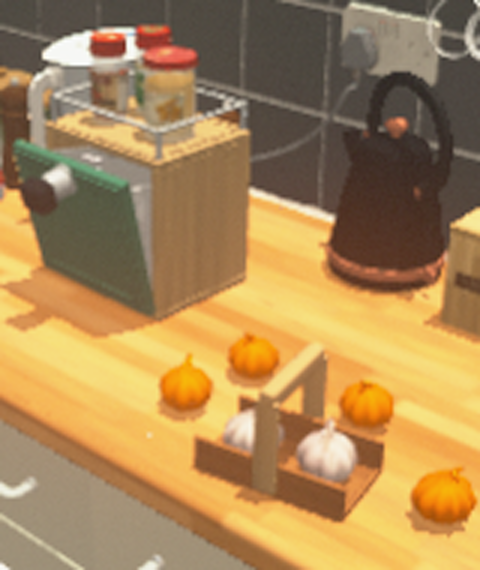

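The crop confirms the trug's two bulbs are white: crop px (475,287) and (545,267). The four orange ones outside are decoys. Next I fit the poses.

```bash
python3 - <<'E'
from h import *
T=np.load("pics/W_top.npy");S=np.load("pics/W_scene.npy")
def sel(W,x,y,z):
    P=W.reshape(-1,3);m=np.all([(P[:,k]>a)&(P[:,k]<b) for k,(a,b) in enumerate((x,y,z))],0);return P[m]
def rect(P,n):
    (c,s,a)=cv2.minAreaRect((P[:,:2]*1000).astype(np.float32));print(n,len(P),"c",np.round(c,1),"s",np.round(s,1),"a",round(a,2),"z",P[:,2].min().round(3),np.median(P[:,2]).round(3),P[:,2].max().round(3))
for n,W in(("T",T),("S",S)):
    rect(sel(W,(.3,.55),(-.3,.05),(.09,.13)),n+" bar")
    rect(sel(W,(.3,.5),(-.24,-.05),(.028,.045)),n+" trug walls")
    rect(sel(W,(.5,.8),(.1,.4),(.195,.212)),n+" cartop")
    rect(sel(W,(.53,.8),(.1,.4),(.195,.212)),n+" cartop2")
    rect(sel(W,(.52,.8),(.1,.4),(.22,.25)),n+" rail")
    rect(sel(W,(.4,.475),(.2,.3),(.13,.22)),n+" knob")
    rect(sel(W,(.36,.475),(.35,.46),(.04,.07)),n+" tin")
P=sel(S,(.5,.8),(.1,.22),(.02,.2)); 
# side face: plane fit points with normal roughly -y
from numpy.linalg import svd
side=sel(S,(.58,.7),(.1,.2),(.03,.18)); print(len(side)); 
A=np.c_[side[:,0],np.ones(len(side))]; print("side y=ax+b",np.linalg.lstsq(A,side[:,1],rcond=None)[0], side[:,1].std())
fr=sel(S,(.45,.58),(.17,.32),(.03,.17)); 
import sys
A=np.c_[fr[:,1],fr[:,2],np.ones(len(fr))];c=np.linalg.lstsq(A,fr[:,0],rcond=None)[0];r=fr[:,0]-A@c
for _ in range(8):
    m=abs(r)<.004;c=np.linalg.lstsq(A[m],fr[m,0],rcond=None)[0];r=fr[:,0]-A@c
print("front x=a y+b z+c",c,m.sum(),len(fr),"tilt",np.arctan(-c[1]),"yaw",np.arctan(c[0]))
E
```

```text
T bar 216 c [ 421.1 -147.4] s [106.3  22.5] a 10.45 z 0.097 0.116 0.128
T trug walls 370 c [ 423.  -147.7] s [100.8 160.3] a 11.05 z 0.028 0.039 0.045
T cartop 1339 c [577.6 243.1] s [152.2 205.7] a 0.6 z 0.195 0.205 0.212
T cartop2 1269 c [604.8 243.4] s [202.  105.5] a 88.37 z 0.195 0.205 0.212
T rail 310 c [604.2 243.8] s [192.4  90.6] a 88.35 z 0.221 0.239 0.25
T knob 129 c [460.2 247.8] s [40.2 28.7] a 88.16 z 0.16 0.178 0.187
T tin 412 c [427.2 408.8] s [71.9 72.7] a 88.42 z 0.041 0.055 0.066
S bar 254 c [ 417.3 -150.8] s [108.   21.4] a 9.88 z 0.09 0.113 0.119
S trug walls 577 c [ 415.5 -148.2] s [106.7 159.5] a 10.75 z 0.028 0.035 0.045
S cartop 633 c [627.6 242.5] s [204.2 161.3] a 89.19 z 0.195 0.203 0.212
S cartop2 633 c [627.6 242.5] s [204.2 161.3] a 89.19 z 0.195 0.203 0.212
S rail 430 c [629.9 243.1] s [193.3 152.9] a 87.49 z 0.22 0.236 0.25
S knob 140 c [456.7 247.7] s [35.3 37.8] a 2.36 z 0.143 0.167 0.181
S tin 174 c [431.  407.4] s [82.2 59. ] a 54.38 z 0.041 0.052 0.057
845
side y=ax+b [-0.03612536  0.16732428] 0.0021653895709274383
front x=a y+b z+c [ 0.03743849 -0.2221439   0.52948724] 658 727 tilt 0.2185943110616988 yaw 0.03742101688569774
```

```bash
cat >> h.py <<'E'
YAW=-.033
U=np.array([np.cos(YAW),np.sin(YAW),0]);V=np.array([-np.sin(YAW),np.cos(YAW),0]);Z=np.array([0,0,1.])
BIN=np.array([.629,.243,0.])
def b2w(x,y,z): return BIN+U*x+V*y+Z*z
def knob(th,tr=0): return b2w(-.08-.165*np.sin(th)-(.058+tr)*np.cos(th),0,.014+.165*np.cos(th)-(.058+tr)*np.sin(th))
def lean(a,yaw=YAW):
    c,s=np.cos(yaw),np.sin(yaw);u=np.array([c,s,0]);v=np.array([-s,c,0])
    z=np.sin(a)*u-np.cos(a)*Z; return np.c_[v,np.cross(z,v),z]
def rows(poses,jaw,p0=None,R0=None):
    """poses: list of (graspPoint,R); prints rows from the pose now"""
    if p0 is None:
        s=status.get_obs();p0=s["position"];R0=Ro.from_quat(s["tool_rot"]).as_matrix()
    for k,(g,R) in enumerate(poses):
        p=np.array(g)-.164*R[:,2]
        dl=R0.T@(p-p0)/.025; r=Ro.from_matrix(R0.T@R).as_rotvec()/np.deg2rad(8)
        w=np.r_[dl,r]; fl="" if abs(w).max()<=1 else "  !!"
        print([jaw]+[round(float(x)+0,2) for x in w],fl)
        # follow the rounded command
        wr=w.round(2); p0=p0+R0@(wr[:3]*.025); R0=R0@Ro.from_rotvec(wr[3:]*np.deg2rad(8)).as_matrix()
def lin(g1,R1,n,g0=None,R0=None,ease=False):
    if g0 is None:
        s=status.get_obs();R0=Ro.from_quat(s["tool_rot"]).as_matrix();g0=s["position"]+.164*R0[:,2]
    w=Ro.from_matrix(R0.T@R1).as_rotvec();g1=np.array(g1)
    f=np.arange(1,n+1)/n
    if ease: f=f*f*(3-2*f)
    return [(g0+t*(g1-g0),R0@Ro.from_rotvec(w*t).as_matrix()) for t in f]
E
python3 - <<'E'
from h import *
R=lean(.4);g=knob(.2186);print(g,R)
rows(lin(g-.08*R[:,2],R,20),-1)
E
```

```text
[0.45669173 0.24868824 0.16249527] [[ 0.03299401  0.92055952  0.38920632]
 [ 0.99945555 -0.0303895  -0.01284847]
 [ 0.          0.38941834 -0.92106099]]
[-1, -0.57, 0.57, 0.01, -0.14, 0.02, -0.08] 
[-1, -0.57, 0.56, 0.02, -0.15, 0.01, -0.08] 
[-1, -0.58, 0.55, 0.04, -0.14, 0.02, -0.08] 
[-1, -0.59, 0.54, 0.04, -0.14, 0.02, -0.08] 
[-1, -0.6, 0.54, 0.06, -0.14, 0.01, -0.07] 
[-1, -0.6, 0.53, 0.07, -0.15, 0.02, -0.08] 
[-1, -0.61, 0.53, 0.09, -0.14, 0.02, -0.08] 
[-1, -0.62, 0.51, 0.09, -0.14, 0.01, -0.08] 
[-1, -0.62, 0.51, 0.1, -0.15, 0.02, -0.08] 
[-1, -0.64, 0.49, 0.12, -0.14, 0.02, -0.08] 
[-1, -0.64, 0.49, 0.13, -0.14, 0.01, -0.08] 
[-1, -0.64, 0.48, 0.14, -0.14, 0.02, -0.08] 
[-1, -0.66, 0.47, 0.15, -0.15, 0.02, -0.08] 
[-1, -0.66, 0.45, 0.16, -0.14, 0.01, -0.08] 
[-1, -0.67, 0.45, 0.17, -0.14, 0.02, -0.07] 
[-1, -0.67, 0.44, 0.17, -0.14, 0.02, -0.08] 
[-1, -0.68, 0.42, 0.19, -0.15, 0.01, -0.08] 
[-1, -0.69, 0.42, 0.2, -0.14, 0.02, -0.08] 
[-1, -0.69, 0.4, 0.21, -0.14, 0.02, -0.08] 
[-1, -0.7, 0.39, 0.22, -0.15, 0.01, -0.08]
```

Emit:
step_arm:
  steps:
    - [-1, -0.57, 0.57, 0.01, -0.14, 0.02, -0.08]
    - [-1, -0.57, 0.56, 0.02, -0.15, 0.01, -0.08]
    - [-1, -0.58, 0.55, 0.04, -0.14, 0.02, -0.08]
    - [-1, -0.59, 0.54, 0.04, -0.14, 0.02, -0.08]
    - [-1, -0.6, 0.54, 0.06, -0.14, 0.01, -0.07]
    - [-1, -0.6, 0.53, 0.07, -0.15, 0.02, -0.08]
    - [-1, -0.61, 0.53, 0.09, -0.14, 0.02, -0.08]
    - [-1, -0.62, 0.51, 0.09, -0.14, 0.01, -0.08]
    - [-1, -0.62, 0.51, 0.1, -0.15, 0.02, -0.08]
    - [-1, -0.64, 0.49, 0.12, -0.14, 0.02, -0.08]

```text
time: 1.15
position: [0.2599, 0.4293, 0.3993]
tool_rot: [0.753, 0.651, 0.07, 0.072]
ft_force: [0.3, 0.1, 0.3]
grip_width: 0.0871
```

Emit:
step_arm:
  steps:
    - [-1, -0.64, 0.49, 0.13, -0.14, 0.01, -0.08]
    - [-1, -0.64, 0.48, 0.14, -0.14, 0.02, -0.08]
    - [-1, -0.66, 0.47, 0.15, -0.15, 0.02, -0.08]
    - [-1, -0.66, 0.45, 0.16, -0.14, 0.01, -0.08]
    - [-1, -0.67, 0.45, 0.17, -0.14, 0.02, -0.07]
    - [-1, -0.67, 0.44, 0.17, -0.14, 0.02, -0.08]
    - [-1, -0.68, 0.42, 0.19, -0.15, 0.01, -0.08]
    - [-1, -0.69, 0.42, 0.2, -0.14, 0.02, -0.08]
    - [-1, -0.69, 0.4, 0.21, -0.14, 0.02, -0.08]
    - [-1, -0.7, 0.39, 0.22, -0.15, 0.01, -0.08]

```text
time: 2.15
position: [0.362, 0.2514, 0.3874]
tool_rot: [0.704, 0.681, 0.139, 0.143]
ft_force: [-0.4, 0.1, -0.0]
grip_width: 0.0868
```

```bash
python3 - <<'E'
from h import *
st()
p,d,i,W=shot("wrist","b_wrist")
print(proj(knob(.2186),i))
R=lean(.4);rows(lin(knob(.2186),R,8),-1)
E
```

```text
t 2.15 pos [0.362  0.2514 0.3874] grasp [0.4261 0.2494 0.2364] F [-0.42  0.14 -0.05] M [0.06 0.23 0.05] w 0.0868
[[ 0.033  0.92   0.391]
 [ 0.999 -0.03  -0.012]
 [ 0.001  0.391 -0.92 ]] q [ 0.399  0.277  1.992 -0.329  0.528 -0.883]
[[250.53760273 206.7274326 ]]
[-1, 0.01, -0.01, 0.4, 0.0, 0.0, -0.0] 
[-1, 0.01, -0.0, 0.39, 0.0, 0.0, -0.0] 
[-1, 0.01, -0.01, 0.4, 0.01, 0.0, -0.0] 
[-1, 0.01, -0.0, 0.4, -0.0, 0.0, -0.0] 
[-1, 0.01, -0.01, 0.39, -0.0, 0.0, -0.0] 
[-1, 0.01, -0.01, 0.4, 0.0, 0.01, -0.0] 
[-1, 0.01, -0.0, 0.4, 0.0, -0.0, -0.0] 
[-1, 0.01, -0.01, 0.39, 0.0, -0.0, -0.0]
```

View pics/b_wrist.png

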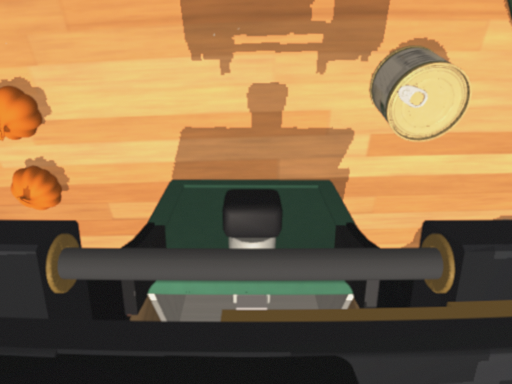

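The wrist view shows the black knob at (252,212). It is centred between the fingers, close to the predicted (250,207), so I descend.

Emit:
step_arm:
  steps:
    - [-1, 0, 0, 0.4, 0, 0, 0]
    - [-1, 0, 0, 0.4, 0, 0, 0]
    - [-1, 0, 0, 0.4, 0, 0, 0]
    - [-1, 0, 0, 0.4, 0, 0, 0]
    - [-1, 0, 0, 0.4, 0, 0, 0]
    - [-1, 0, 0, 0.4, 0, 0, 0]
    - [-1, 0, 0, 0.4, 0, 0, 0]
    - [-1, 0, 0, 0.4, 0, 0, 0]
    - [-1, 0, 0, 0, 0, 0, 0]
    - [0.3, 0, 0, 0, 0, 0, 0]
  squeeze: 25

```text
time: 3.2
position: [0.3931, 0.2511, 0.3135]
tool_rot: [0.704, 0.681, 0.139, 0.143]
ft_force: [0.6, -0.1, -0.2]
grip_width: 0.084
```

Emit:
step_arm:
  steps:
    - [1, 0, 0, 0, 0, 0, 0]
    - [1, 0, 0, 0, 0, 0, 0]
    - [1, 0, 0, 0, 0, 0, 0]
    - [1, 0, 0, 0, 0, 0, 0]
    - [1, 0, 0, 0, 0, 0, 0]
    - [1, 0, 0, 0, 0, 0, 0]
    - [1, 0, 0, 0, 0, 0, 0]
    - [1, 0, 0, 0, 0, 0, 0]
    - [1, 0, 0, 0, 0, 0, 0]
    - [1, 0, 0, 0, 0, 0, 0]
  squeeze: 25

```text
time: 4.2
position: [0.393, 0.2515, 0.3139]
tool_rot: [0.704, 0.681, 0.14, 0.143]
ft_force: [-1.5, 4.4, 2.1]
grip_width: 0.0396
```

```bash
python3 - <<'E'
from h import *
s,R=st()
g=s["position"]+.164*R[:,2]; g0=knob(.2186);off=g-g0;print(off)
ths=np.linspace(.2186,.66,15)[1:]
rows([(knob(t)+off,lean(.4+(t-.2186)*.6)) for t in ths]+[(knob(.665)+off,lean(.4+.265))]*1,1)
shot("wrist","c_wrist")
E
```

```text
t 4.2 pos [0.393  0.2515 0.3139] grasp [0.4572 0.2497 0.163 ] F [-1.5   4.42  2.14] M [0.66 0.38 0.19] w 0.0396
[[ 0.033  0.92   0.391]
 [ 0.999 -0.031 -0.011]
 [ 0.002  0.391 -0.92 ]] q [ 0.37   0.45   2.012 -0.471  0.341 -0.749]
[0.00048361 0.00103736 0.00049629]
[1, 0.01, -0.33, 0.04, -0.12, -0.01, -0.0] 
[1, 0.0, -0.34, 0.04, -0.14, -0.0, -0.0] 
[1, 0.0, -0.34, 0.04, -0.13, -0.0, -0.0] 
[1, 0.0, -0.34, 0.05, -0.14, -0.0, -0.0] 
[1, 0.0, -0.34, 0.05, -0.13, -0.0, -0.0] 
[1, 0.0, -0.34, 0.05, -0.14, -0.0, -0.0] 
[1, 0.0, -0.34, 0.06, -0.13, -0.0, -0.0] 
[1, 0.0, -0.33, 0.06, -0.14, -0.0, -0.0] 
[1, 0.0, -0.34, 0.06, -0.14, -0.0, -0.01] 
[1, 0.0, -0.34, 0.06, -0.13, -0.0, 0.0] 
[1, 0.0, -0.33, 0.07, -0.14, -0.0, 0.0] 
[1, 0.0, -0.33, 0.07, -0.13, -0.0, 0.0] 
[1, 0.0, -0.34, 0.07, -0.14, -0.0, 0.0] 
[1, 0.0, -0.33, 0.07, -0.13, -0.0, 0.0] 
[1, 0.0, -0.03, 0.01, -0.0, -0.0, 0.0]
```

View pics/c_wrist.png

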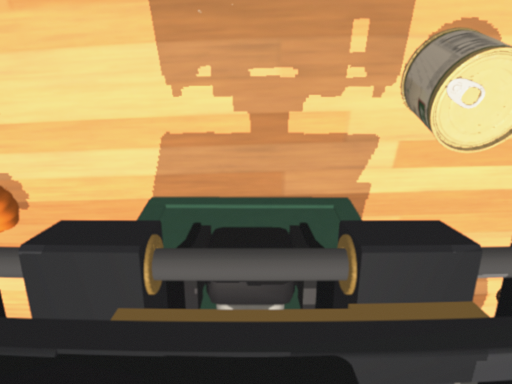

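```bash
cat > kin.py <<'E'
import numpy as np
from scipy.spatial.transform import Rotation as Ro
from scipy.optimize import least_squares
def ry(a):return Ro.from_euler('y',a).as_matrix()
def rz(a):return Ro.from_euler('z',a).as_matrix()
def fk(q,P,s4=1,o6=0):
    d1,a1,L2,L3,e3,d6=P
    R=rz(q[0]);p=np.array([0,0,d1])+R@[a1,0,0]
    R=R@ry(q[1]);p=p+R@[0,0,L2]
    R=R@ry(q[2]);p=p+R@[e3,0,L3]
    R=R@rz(s4*q[3])@ry(q[4])@rz(q[5]*s6+o6);p=p+R@[0,0,d6]
    return p,R
s6=1
E
python3 - <<'E'
from kin import *
import kin
D=[([1.13550859,.528456773,1.43388638,0,1.18136,-.17851],[.15856556,.60420345,.40378204],[.791817897,.610756335,-.00093067,.000500327]),
([.399,.277,1.992,-.329,.528,-.883],[.362,.2514,.3874],[.704,.681,.139,.143]),
([.370,.45,2.012,-.471,.341,-.749],[.393,.2515,.3139],[.704,.681,.14,.143])]
for s4 in(1,-1):
  for kin.s6 in(1,-1):
    for o in range(4):
        def f(P):
            return np.concatenate([np.r_[fk(q,P,s4,o*np.pi/2)[0]-p] for q,p,_ in D]+[[1e-3*(P[1]),1e-3*P[4]]])
        r=least_squares(f,[.2,0,.4,.4,0,.1])
        er=[np.degrees((Ro.from_matrix(fk(q,r.x,s4,o*np.pi/2)[1]).inv()*Ro.from_quat(x)).magnitude()).round(1) for q,p,x in D]
        print(s4,kin.s6,o,r.x.round(3),abs(r.fun[:9]).max().round(4),er)
E
```

```text
1 1 0 [-0.424  0.462  0.176  0.007 -0.153 -0.547] 0.1018 [np.float64(180.0), np.float64(180.0), np.float64(180.0)]
1 1 1 [-0.424  0.462  0.176  0.007 -0.153 -0.547] 0.1018 [np.float64(90.0), np.float64(90.0), np.float64(90.0)]
1 1 2 [-0.424  0.462  0.176  0.007 -0.153 -0.547] 0.1018 [np.float64(0.0), np.float64(0.0), np.float64(0.1)]
1 1 3 [-0.424  0.462  0.176  0.007 -0.153 -0.547] 0.1018 [np.float64(90.0), np.float64(90.0), np.float64(90.0)]
1 -1 0 [-0.424  0.462  0.176  0.007 -0.153 -0.547] 0.1018 [np.float64(159.5), np.float64(78.9), np.float64(94.2)]
1 -1 1 [-0.424  0.462  0.176  0.007 -0.153 -0.547] 0.1018 [np.float64(69.5), np.float64(11.1), np.float64(4.2)]
1 -1 2 [-0.424  0.462  0.176  0.007 -0.153 -0.547] 0.1018 [np.float64(20.5), np.float64(101.1), np.float64(85.8)]
1 -1 3 [-0.424  0.462  0.176  0.007 -0.153 -0.547] 0.1018 [np.float64(110.5), np.float64(168.9), np.float64(175.8)]
-1 1 0 [ 0.73  -0.301  0.856  0.642  0.289  0.56 ] 0.0999 [np.float64(180.0), np.float64(147.6), np.float64(129.4)]
-1 1 1 [ 0.73  -0.301  0.856  0.642  0.289  0.56 ] 0.0999 [np.float64(90.0), np.float64(59.9), np.float64(42.3)]
-1 1 2 [ 0.73  -0.301  0.856  0.642  0.289  0.56 ] 0.0999 [np.float64(0.0), np.float64(37.7), np.float64(54.0)]
-1 1 3 [ 0.73  -0.301  0.856  0.642  0.289  0.56 ] 0.0999 [np.float64(90.0), np.float64(123.7), np.float64(141.7)]
-1 -1 0 [ 0.73  -0.301  0.856  0.642  0.289  0.56 ] 0.0999 [np.float64(159.5), np.float64(49.5), np.float64(46.2)]
-1 -1 1 [ 0.73  -0.301  0.856  0.642  0.289  0.56 ] 0.0999 [np.float64(69.5), np.float64(47.7), np.float64(50.1)]
-1 -1 2 [ 0.73  -0.301  0.856  0.642  0.289  0.56 ] 0.0999 [np.float64(20.5), np.float64(134.7), np.float64(137.6)]
-1 -1 3 [ 0.73  -0.301  0.856  0.642  0.289  0.56 ] 0.0999 [np.float64(110.5), np.float64(136.6), np.float64(133.5)]
```

```bash
cat > kin.py <<'E'
import numpy as np
from scipy.spatial.transform import Rotation as Ro
from scipy.optimize import least_squares
def ry(a):return Ro.from_euler('y',a).as_matrix()
def rz(a):return Ro.from_euler('z',a).as_matrix()
# names: d1,a1,L2,e2,L3,e3,y3,y5,e5,d6
def fk(q,P):
    d1,a1,L2,e2,L3,e3,y3,y4,e5,d6=P
    R=rz(q[0]);p=np.array([0,0,d1])+R@[a1,0,0]
    R=R@ry(q[1]);p=p+R@[e2,0,L2]
    R=R@ry(q[2]);p=p+R@[e3,y3,L3]
    R=R@rz(q[3]);p=p+R@[0,y4,0]
    R=R@ry(q[4]);p=p+R@[e5,0,0]
    R=R@rz(q[5]+np.pi);p=p+R@[0,0,d6]
    return p,R
D=[([1.13550859,.528456773,1.43388638,0,1.18136,-.17851],[.15856556,.60420345,.40378204]),
([.399,.277,1.992,-.329,.528,-.883],[.362,.2514,.3874]),
([.370,.45,2.012,-.471,.341,-.749],[.393,.2515,.3139])]
def fit(x0,lam=.003,D=D):
    x0=np.array(x0)
    f=lambda P:np.concatenate([fk(q,P)[0]-p for q,p in D]+[lam*(P-x0)])
    r=least_squares(f,x0);return r.x,abs(r.fun[:3*len(D)]).max()
E
python3 - <<'E'
from kin import *
for x0 in ([.364,0,.39,0,.426,0,0,.1,0,.09],[.364,0,.39,0,.426,0,.1,0,0,.09],[.267,0,.28,.05,.34,.077,0,0,.076,.1],[.364,0,.39,0,.426,0,0,-.1,0,.09]):
    x,e=fit(x0);print(x.round(3),e.round(4))
E
```

```text
[ 0.254  0.005  0.595 -0.002  0.359  0.099  0.061  0.05  -0.017  0.136] 0.0
[ 0.283 -0.003  0.585  0.003  0.403  0.12   0.129 -0.018  0.006  0.118] 0.0
[ 0.263  0.003  0.591  0.     0.374  0.106  0.085  0.026 -0.009  0.129] 0.0
[ 0.283 -0.003  0.585  0.003  0.403  0.12   0.129 -0.018  0.006  0.118] 0.0
```

```bash
cat >> kin.py <<'E'
LO=np.array([-3.08,-.75,.22,-1.43,0,-2.85]);HI=np.array([3.08,2.2,2.44,4.57,2.65,2.85])
def ik(p,R,q0,P):
    def f(q):
        a,B=fk(q,P);return np.r_[(a-p)*5,(Ro.from_matrix(B.T@R)).as_rotvec()]
    r=least_squares(f,np.clip(q0,LO+1e-4,HI-1e-4),bounds=(LO,HI));return r.x,abs(r.fun).max()
E
python3 - <<'E'
from kin import *;from h import *
for x0 in ([.364,0,.39,0,.426,0,0,.1,0,.09],[.267,0,.28,.05,.34,.077,0,0,.076,.1]):
  x,e=fit(x0)
  for sc in(0,.6,1.):
    q=D[2][0]
    for t in np.linspace(.2186,.66,8):
        R=lean(.4+(t-.2186)*sc);g=knob(t);q,e=ik(g-.164*R[:,2],R,q,x)
    print(sc,q.round(3),e.round(4))
  # pour
  for fi in(0,.3,.6,.9,1.1):
    v,u=V,U
    z=-(np.sin(fi)*V+np.cos(fi)*Z); tx=np.cos(fi)*V-np.sin(fi)*Z
    R=np.c_[tx,np.cross(z,tx),z]
    g=b2w(-.142,-.01,.33)
    q,e=ik(g-.164*R[:,2],R,[.4,.3,1.9,0,.9,-.9] if fi==0 else q,x);print("pour",fi,q.round(3),e.round(4))
E
```

```text
0 [ 0.451  0.538  2.108 -0.929  0.228 -0.203] 0.0
0.6 [ 0.631  0.559  2.12  -1.43   0.393  0.457] 0.1159
1.0 [ 0.75   0.597  2.119 -1.43   0.571  0.598] 0.2148
pour 0 [ 0.248  0.322  1.511  0.     1.309 -1.29 ] 0.0
pour 0.3 [ 0.401  0.396  1.383 -0.272  1.495 -1.098] 0.0
pour 0.6 [ 0.528  0.498  1.28  -0.503  1.695 -0.989] 0.0
pour 0.9 [ 0.623  0.615  1.205 -0.711  1.885 -0.94 ] 0.0
pour 1.1 [ 0.669  0.696  1.174 -0.846  2.    -0.931] 0.0
0 [ 0.443  0.542  2.126 -1.008  0.213 -0.13 ] 0.0
0.6 [ 0.589  0.562  2.147 -1.43   0.368  0.43 ] 0.1521
1.0 [ 0.701  0.6    2.144 -1.43   0.539  0.57 ] 0.2562
pour 0 [ 0.248  0.32   1.519  0.     1.303 -1.29 ] 0.0
pour 0.3 [ 0.396  0.396  1.411 -0.274  1.467 -1.095] 0.0
pour 0.6 [ 0.516  0.499  1.323 -0.504  1.652 -0.977] 0.0
pour 0.9 [ 0.605  0.616  1.259 -0.71   1.833 -0.917] 0.0
pour 1.1 [ 0.646  0.697  1.232 -0.841  1.945 -0.9  ] 0.0
```

```bash
python3 - <<'E'
from h import *
s,R=st()
g=s["position"]+.164*R[:,2]; off=g-knob(.2186)
ths=np.linspace(.2186,.70,21)[1:]
rows([(knob(t)+off,R) for t in ths],1)
E
```

```text
t 4.25 pos [0.393  0.2515 0.3139] grasp [0.4572 0.2497 0.163 ] F [-1.63  3.36  2.47] M [0.7  0.4  0.17] w 0.0401
[[ 0.033  0.92   0.391]
 [ 0.999 -0.031 -0.011]
 [ 0.002  0.391 -0.92 ]] q [ 0.37   0.45   2.012 -0.471  0.341 -0.749]
[1, -0.0, -0.17, 0.03, 0.0, 0.0, 0.0] 
[1, -0.0, -0.16, 0.03, 0.0, 0.0, 0.0] 
[1, -0.0, -0.17, 0.04, 0.0, 0.0, 0.0] 
[1, -0.0, -0.16, 0.04, 0.0, 0.0, 0.0] 
[1, -0.0, -0.16, 0.04, 0.0, 0.0, 0.0] 
[1, -0.0, -0.16, 0.05, 0.0, 0.0, 0.0] 
[1, -0.0, -0.16, 0.05, 0.0, 0.0, 0.0] 
[1, -0.0, -0.16, 0.05, 0.0, 0.0, 0.0] 
[1, -0.0, -0.16, 0.06, 0.0, 0.0, 0.0] 
[1, -0.0, -0.16, 0.07, 0.0, 0.0, 0.0] 
[1, -0.0, -0.15, 0.06, 0.0, 0.0, 0.0] 
[1, -0.0, -0.15, 0.07, 0.0, 0.0, 0.0] 
[1, -0.0, -0.16, 0.08, 0.0, 0.0, 0.0] 
[1, -0.0, -0.14, 0.08, 0.0, 0.0, 0.0] 
[1, -0.0, -0.15, 0.08, 0.0, 0.0, 0.0] 
[1, -0.0, -0.15, 0.08, 0.0, 0.0, 0.0] 
[1, -0.0, -0.14, 0.09, 0.0, 0.0, 0.0] 
[1, -0.0, -0.14, 0.09, 0.0, 0.0, 0.0] 
[1, -0.0, -0.14, 0.1, 0.0, 0.0, 0.0] 
[1, -0.0, -0.14, 0.09, 0.0, 0.0, 0.0]
```

Emit:
step_arm:
  steps:
    - [1, -0.03, -0.17, 0.03, 0, 0, 0]
    - [1, 0, -0.16, 0.03, 0, 0, 0]
    - [1, 0, -0.17, 0.04, 0, 0, 0]
    - [1, 0, -0.16, 0.04, 0, 0, 0]
    - [1, 0, -0.16, 0.04, 0, 0, 0]
    - [1, 0, -0.16, 0.05, 0, 0, 0]
    - [1, 0, -0.16, 0.05, 0, 0, 0]
    - [1, 0, -0.16, 0.05, 0, 0, 0]
    - [1, 0, -0.16, 0.06, 0, 0, 0]
    - [1, 0, -0.16, 0.07, 0, 0, 0]

```text
time: 5.25
position: [0.3611, 0.2523, 0.2882]
tool_rot: [0.704, 0.681, 0.142, 0.143]
ft_force: [-1.3, 4.2, 5.2]
grip_width: 0.0397
```

Emit:
step_arm:
  steps:
    - [1, 0, -0.15, 0.06, 0, 0, 0]
    - [1, 0, -0.15, 0.07, 0, 0, 0]
    - [1, 0, -0.16, 0.08, 0, 0, 0]
    - [1, 0, -0.14, 0.08, 0, 0, 0]
    - [1, 0, -0.15, 0.08, 0, 0, 0]
    - [1, 0, -0.15, 0.08, 0, 0, 0]
    - [1, 0, -0.14, 0.09, 0, 0, 0]
    - [1, 0, -0.14, 0.09, 0, 0, 0]
    - [1, 0, -0.14, 0.1, 0, 0, 0]
    - [1, 0, -0.14, 0.09, 0, 0, 0]

```text
time: 6.25
position: [0.335, 0.2532, 0.2548]
tool_rot: [0.704, 0.682, 0.141, 0.142]
ft_force: [-7.2, 6.1, 15.9]
grip_width: 0.0401
```

```bash
python3 - <<'E'
from h import *
s,R=st()
p,d,i,W=shot("scene","d_scene")
cv2.imwrite("pics/d_c.png",cv2.resize(p[110:240,170:310,::-1],None,fx=5,fy=5,interpolation=cv2.INTER_CUBIC))
P=W.reshape(-1,3);m=(P[:,0]>.38)&(P[:,0]<.57)&(P[:,1]>.145)&(P[:,1]<.215)&(P[:,2]>.02)&(P[:,2]<.17);P=P[m]
A=np.c_[P[:,1:],np.ones(len(P))];r=np.zeros(len(P));
for _ in range(10):
    k=abs(r)<.006 if _ else np.ones(len(P),bool);c=np.linalg.lstsq(A[k],P[k,0],rcond=None)[0];r=P[:,0]-A@c
print(len(P),k.sum(),"tilt",np.arctan(-c[1]),c)
E
```

```text
t 6.25 pos [0.335  0.2532 0.2548] grasp [0.3993 0.2519 0.1039] F [-7.19  6.13 15.87] M [0.67 0.2  0.27] w 0.0401
[[ 0.03   0.919  0.392]
 [ 1.    -0.03  -0.008]
 [ 0.005  0.392 -0.92 ]] q [ 0.431  0.56   2.165 -1.287  0.179  0.142]
1099 129 tilt 0.3488003304461101 [-1.12653229 -0.36366957  0.72970582]
```

View pics/d_c.png

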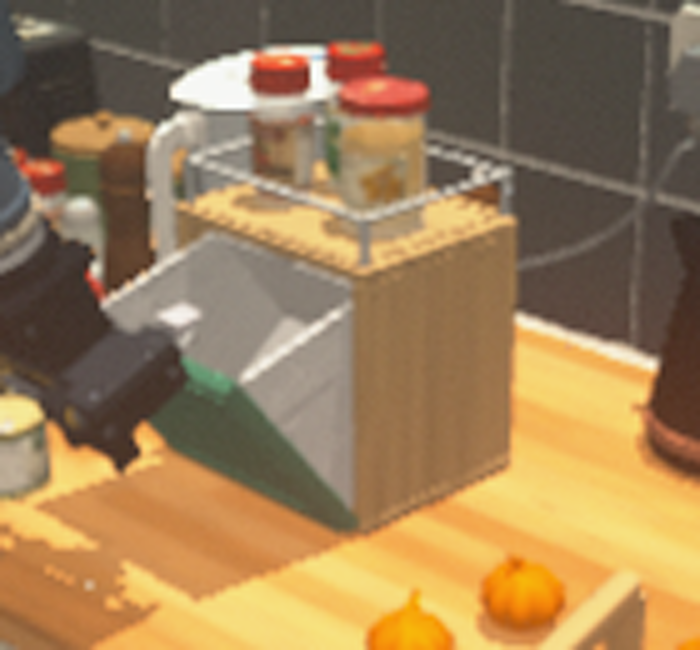

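The crop shows the front at its stop, with the bucket mouth open and the gripper on the knob at (130,390). I ease off, release and retreat.

Emit:
step_arm:
  steps:
    - [1, 0, 0.14, -0.09, 0, 0, 0]
    - [1, 0, 0.14, -0.09, 0, 0, 0]
    - [1, 0, 0.1, -0.08, 0, 0, 0]
    - [1, 0, 0, 0, 0, 0, 0]
    - [-1, 0, 0, 0, 0, 0, 0]
    - [-1, 0, 0, 0, 0, 0, 0]
    - [-1, 0, 0, 0, 0, 0, 0]
    - [-1, 0, 0, 0, 0, 0, 0]
    - [-1, 0, 0, 0, 0, 0, 0]
    - [-1, 0, 0, -0.1, 0, 0, 0]

```text
time: 7.3
position: [0.3398, 0.2522, 0.2662]
tool_rot: [0.704, 0.681, 0.139, 0.143]
ft_force: [-0.5, -0.2, 0.7]
grip_width: 0.0796
```

Emit:
step_arm:
  steps:
    - [-1, 0, 0, -0.3, 0, 0, 0]
    - [-1, 0, 0, -0.3, 0, 0, 0]
    - [-1, 0, 0, -0.3, 0, 0, 0]
    - [-1, 0, 0, -0.3, 0, 0, 0]
    - [-1, 0, 0, -0.4, 0, 0, 0]
    - [-1, 0, 0, -0.4, 0, 0, 0]
    - [-1, 0, 0, -0.4, 0, 0, 0]
    - [-1, 0, 0, -0.5, 0, 0, 0]
    - [-1, 0, 0, -0.5, 0, 0, 0]
    - [-1, 0, 0, -0.5, 0, 0, 0]

```text
time: 8.3
position: [0.3012, 0.2533, 0.3565]
tool_rot: [0.704, 0.681, 0.139, 0.143]
ft_force: [-0.4, 0.6, 0.8]
grip_width: 0.087
```

```bash
python3 - <<'E'
from h import *
s,R=st()
p,d,i,W=shot("scene","e_scene")
cv2.imwrite("pics/e_c.png",cv2.resize(p[110:300,170:330,::-1],None,fx=4,fy=4,interpolation=cv2.INTER_CUBIC))
n=Ro
# test panel plane hypothesis: points on panel outer face at various tilt
P=W.reshape(-1,3);rel=P-BIN
x=rel@U+.08;y=rel@V;z=P[:,2]-.014
m=(abs(y)<.095)&(x<-.02)&(z>.01)&(z<.16)&(x>-.2)
for th in(.55,.58,.61,.64,.67,.7):
    dd=-x*np.cos(th)-z*np.sin(th);up=-x*np.sin(th)+z*np.cos(th)
    k=m&(abs(dd-.018)<.004)&(up<.18)&(up>.02);print(th,k.sum(),dd[k].mean().round(4))
E
```

```text
t 8.3 pos [0.3012 0.2533 0.3565] grasp [0.3651 0.2514 0.2055] F [-0.38  0.6   0.82] M [ 0.01  0.27 -0.02] w 0.087
[[ 0.033  0.92   0.39 ]
 [ 0.999 -0.031 -0.012]
 [ 0.001  0.39  -0.921]] q [ 0.474  0.286  2.127 -0.484  0.417 -0.649]
0.55 280 0.0188
0.58 381 0.0179
0.61 410 0.0162
0.64 115 0.0158
0.67 50 0.016
0.7 30 0.0167
```

View pics/e_c.png

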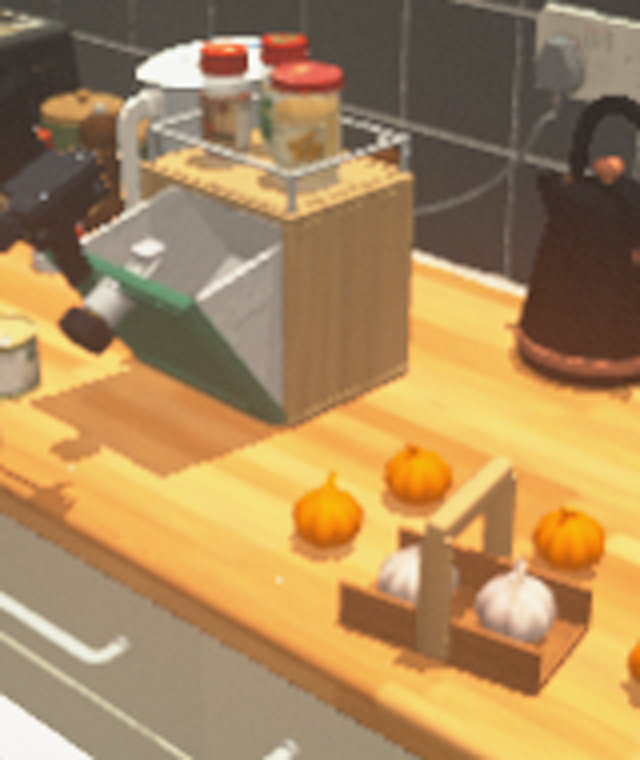

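```bash
python3 - <<'E'
from h import *
def fitp(tag):
    z=np.load(f"pics/{tag}.npz");i={k:z[k] for k in("K","R","t")};i["k1"]=float(z["k1"]);W=cloud("scene",z["d"],i);p=z["p"].astype(int)
    g=(p[...,1]>p[...,0]+12)&(p[...,1]>p[...,2]+5)
    P=W[g];P=P[(P[:,0]>.37)&(P[:,0]<.58)&(P[:,1]>.13)&(P[:,1]<.36)&(P[:,2]>.02)&(P[:,2]<.2)]
    rng=np.random.default_rng(0);best=None
    for _ in range(400):
        a,b,c=P[rng.choice(len(P),3,False)];n=np.cross(b-a,c-a);l=np.linalg.norm(n)
        if l<1e-6: continue
        n/=l;k=abs((P-a)@n)<.003
        if best is None or k.sum()>best.sum():best=k
    Q=P[best];c=Q.mean(0);n=np.linalg.svd(Q-c)[2][2];n*=-np.sign(n[0])
    print(tag,len(P),best.sum(),"n",n.round(3),"tilt",np.arctan2(-n[2],np.hypot(n[0],n[1])).round(3),"yaw",np.arctan2(-n[1],-n[0]).round(3),"zrange",Q[:,2].min().round(3),Q[:,2].max().round(3))
fitp("d_scene");fitp("e_scene")
# top shot, panel top edge
p,d,i,W=shot("top","e_top")
P=W.reshape(-1,3);pc=p.reshape(-1,3).astype(int);k=(pc[:,1]>pc[:,0]+12)&(P[:,2]>.13)&(P[:,1]>.14)&(P[:,1]<.35)
Q=P[k];print(k.sum(),np.nanmedian(Q,0).round(3),Q[:,2].max(),"expected top edge x at .65:",b2w(-.08-.185*np.sin(.65)-.009*np.cos(.65),0,.014+.185*np.cos(.65)-.009*np.sin(.65)))
rel=Q-BIN;x=-(rel@U+.08);z=Q[:,2]-.014;print("tilt from edge",np.median(np.arctan2(x,z)-np.arctan2(.009,.185)))
E
```

```text
d_scene 56 41 n [-0.747  0.002  0.665] tilt -0.728 yaw -0.003 zrange 0.145 0.16
e_scene 115 89 n [-0.616  0.027  0.788] tilt -0.907 yaw -0.044 zrange 0.152 0.164
771 [0.447 0.258 0.159] 0.6239632809085952 expected top edge x at .65: [0.42998417 0.24956991 0.15582883]
tilt from edge 0.5477529177526859
```

```bash
python3 - <<'E'
from h import *
z=np.load("pics/e_scene.npz");i={k:z[k] for k in("K","R","t")};i["k1"]=float(z["k1"]);W=cloud("scene",z["d"],i);p=z["p"].astype(int)
# face pixels: crop coords/4+offset
for c in[(215,370),(240,390),(170,345),(265,405),(190,330),(150,290),(190,310),(100,265),(140,310)]:
    u,v=170+c[0]//4,110+c[1]//4;print((u,v),p[v,u],W[v,u].round(3))
poly=np.array([(165,310),(185,315),(265,405),(245,400),(150,345)])/4+[170,110]
m=np.zeros(p.shape[:2],np.uint8);cv2.fillPoly(m,[poly.round().astype(int)],1)
Q=W[(m>0)&(z["d"]>0)];c=np.median(Q,0)
for _ in range(6):
    n=np.linalg.svd(Q-Q.mean(0))[2][2];r=(Q-Q.mean(0))@n;Q=Q[abs(r)<max(.003,2*r.std())]
n*=-np.sign(n[0]);print(len(Q),r.std(),n.round(3),"tilt",np.arctan2(-n[2],np.hypot(n[0],n[1])),"through",Q.mean(0).round(3))
zt=np.load("pics/e_top.npz");i={k:zt[k] for k in("K","R","t")};i["k1"]=float(zt["k1"]);Wt=cloud("top",zt["d"],i)
cv2.imwrite("pics/e_topc.png",cv2.resize(zt["p"][145:250,150:250,::-1],None,fx=6,fy=6,interpolation=cv2.INTER_CUBIC))
for th in(.55,.6,.65):
    a=[b2w(-.08-.185*np.sin(th)-o*np.cos(th),y,.014+.185*np.cos(th)-o*np.sin(th)) for o in(0,.018) for y in(-.098,.098)];print(th,((proj(a,i)-[150,145])*6).round(0).tolist(),(proj(knob(th),i)[0]-[150,145])*6)
E
```

```text
(223, 202) [91 84 65] [0.492 0.186 0.069]
(230, 207) [94 84 62] [0.494 0.154 0.059]
(212, 196) [89 85 65] [0.488 0.238 0.076]
(236, 211) [99 89 65] [0.523 0.154 0.033]
(217, 192) [88 88 67] [0.44  0.158 0.134]
(207, 182) [108 151 113] [0.433 0.197 0.16 ]
(217, 187) [89 97 74] [0.438 0.155 0.153]
(195, 176) [107 150 113] [0.439 0.264 0.16 ]
(205, 187) [85 84 64] [0.453 0.231 0.125]
210 0.0013190805593553858 [-0.807  0.046 -0.589] tilt 0.6294605911360183 through [0.478 0.191 0.085]
0.55 [[459.0, 475.0], [74.0, 472.0], [460.0, 506.0], [77.0, 503.0]] [276.09672995 553.96306303]
0.6 [[459.0, 491.0], [76.0, 488.0], [460.0, 521.0], [79.0, 518.0]] [277.55311621 564.66427681]
0.65 [[460.0, 506.0], [77.0, 503.0], [461.0, 535.0], [81.0, 532.0]] [279.07307986 574.61994564]
```

View pics/e_topc.png

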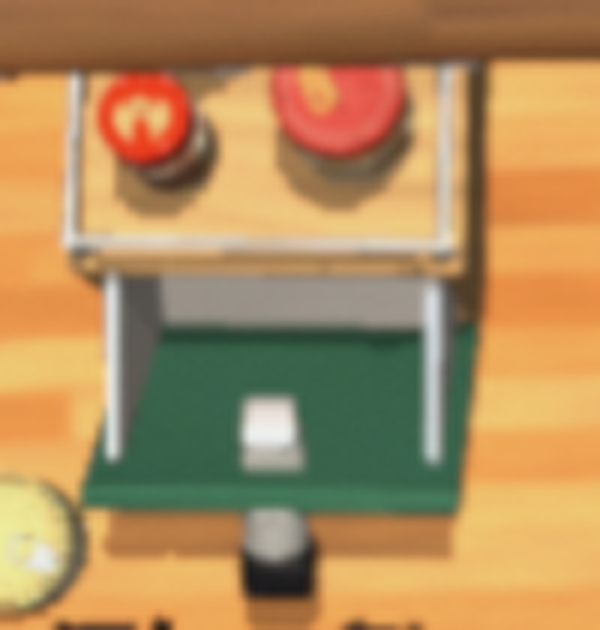

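```bash
python3 - <<'E'
from h import *
zt=np.load("pics/e_top.npz");i={k:zt[k] for k in("K","R","t")};i["k1"]=float(zt["k1"])
f=lambda a:((proj(a,i)-[150,145])*6).round(0).tolist()
print(f([b2w(-.08,y,.205) for y in(-.1,.1)]),f([b2w(-.08,y,.170) for y in(-.1,.1)]))
# same for scene cam: crop e_c
z=np.load("pics/e_scene.npz");j={k:z[k] for k in("K","R","t")};j["k1"]=float(z["k1"])
g=lambda a:((proj(a,j)-[170,110])*4).round(0).tolist()
print("carc",g([b2w(-.08,-.1,.205),b2w(-.08,.1,.205),b2w(.08,-.1,.205),b2w(-.08,-.1,0),b2w(.08,-.1,0)]))
for th in(.55,.6,.65):print(th,g([b2w(-.08-.185*np.sin(th)-o*np.cos(th),y,.014+.185*np.cos(th)-o*np.sin(th)) for o in(0,.018) for y in(-.098,.098)]),g(knob(th)))
E
```

```text
[[462.0, 277.0], [63.0, 275.0]] [[466.0, 286.0], [77.0, 283.0]]
carc [[287.0, 216.0], [134.0, 160.0], [413.0, 171.0], [289.0, 430.0], [407.0, 372.0]]
0.55 [[200.0, 285.0], [53.0, 222.0], [186.0, 301.0], [39.0, 237.0]] [[90.0, 316.0]]
0.6 [[193.0, 293.0], [46.0, 230.0], [180.0, 310.0], [33.0, 245.0]] [[85.0, 326.0]]
0.65 [[186.0, 302.0], [40.0, 238.0], [173.0, 320.0], [27.0, 253.0]] [[81.0, 335.0]]
```

The front's tilt measures about 0.60–0.63, since my easing pushed it back a little. That is close to the 0.61 threshold, so I'll re-grip and pull firmly to the stop again.

Emit:
step_arm:
  steps:
    - [-1, 0, 0, 0.5, 0, 0, 0]
    - [-1, 0, 0, 0.5, 0, 0, 0]
    - [-1, 0, 0, 0.5, 0, 0, 0]
    - [-1, 0, 0, 0.5, 0, 0, 0]
    - [-1, 0, 0, 0.5, 0, 0, 0]
    - [-1, 0, 0, 0.5, 0, 0, 0]
    - [-1, 0, 0, 0.5, 0, 0, 0]
    - [0.2, 0, 0, 0.5, 0, 0, 0]
    - [1, 0, 0, 0, 0, 0, 0]
    - [1, 0, 0, 0, 0, 0, 0]
  squeeze: 30

```text
time: 9.4
position: [0.3407, 0.2521, 0.2636]
tool_rot: [0.704, 0.681, 0.138, 0.142]
ft_force: [-0.6, -0.0, -0.1]
grip_width: 0.0707
```

Emit:
step_arm:
  steps:
    - [1, 0, 0, 0, 0, 0, 0]
    - [1, 0, 0, 0, 0, 0, 0]
    - [1, 0, 0, 0, 0, 0, 0]
    - [1, 0, -0.1, 0.06, 0, 0, 0]
    - [1, 0, -0.1, 0.06, 0, 0, 0]
    - [1, 0, -0.1, 0.06, 0, 0, 0]
    - [1, 0, -0.1, 0.06, 0, 0, 0]
    - [1, 0, -0.1, 0.06, 0, 0, 0]
    - [1, 0, -0.1, 0.06, 0, 0, 0]
    - [1, 0, 0, 0, 0, 0, 0]

```text
time: 10.4
position: [0.3288, 0.2533, 0.2514]
tool_rot: [0.703, 0.682, 0.141, 0.142]
ft_force: [-10.9, 4.7, 21.9]
grip_width: 0.0398
```

```bash
python3 - <<'E'
from h import *
s,R=st()
p,d,i,W=shot("top","f_top")
cv2.imwrite("pics/f_topc.png",cv2.resize(p[145:250,150:250,::-1],None,fx=6,fy=6,interpolation=cv2.INTER_CUBIC))
E
```

```text
t 10.4 pos [0.3288 0.2533 0.2514] grasp [0.393  0.2522 0.1005] F [-10.87   4.69  21.91] M [0.46 0.17 0.08] w 0.0398
[[ 0.029  0.92   0.392]
 [ 1.    -0.029 -0.007]
 [ 0.005  0.392 -0.92 ]] q [ 0.438  0.567  2.178 -1.392  0.176  0.255]
```

View pics/f_topc.png

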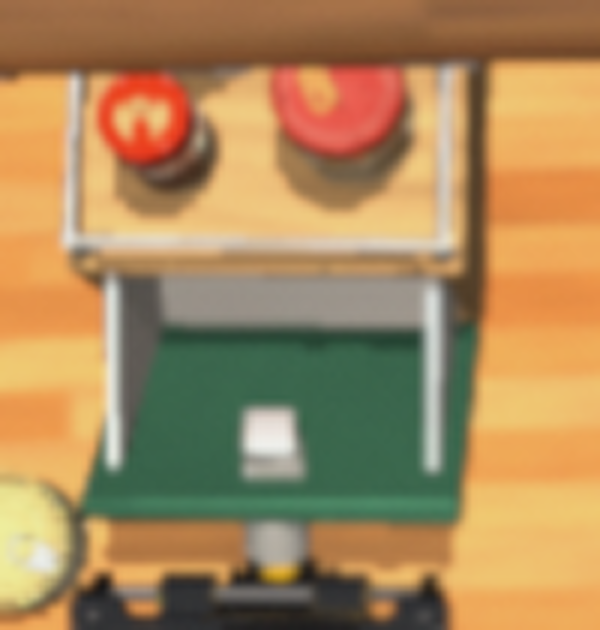

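The panel edge moved outward about 9 px, the yellow band shows, and the pull is 24 N, so the front is firmly on its stop. I ease off slightly, release and retreat.

Emit:
step_arm:
  steps:
    - [1, 0, 0.1, -0.1, 0, 0, 0]
    - [1, 0, 0.06, -0.1, 0, 0, 0]
    - [-1, 0, 0, 0, 0, 0, 0]
    - [-1, 0, 0, 0, 0, 0, 0]
    - [-1, 0, 0, 0, 0, 0, 0]
    - [-1, 0, 0, 0, 0, 0, 0]
    - [-1, 0, 0, -0.3, 0, 0, 0]
    - [-1, 0, 0, -0.4, 0, 0, 0]
    - [-1, 0, 0, -0.6, 0, 0, 0]
    - [-1, 0, 0, -0.8, 0, 0, 0]

```text
time: 11.45
position: [0.3113, 0.253, 0.3041]
tool_rot: [0.704, 0.682, 0.138, 0.142]
ft_force: [0.0, 0.2, 0.9]
grip_width: 0.0859
```

Emit:
step_arm:
  steps:
    - [-1, 0, 0, -0.8, 0, 0, 0]
    - [-1, 0, 0, -0.8, 0, 0, 0]
    - [-1, 0, 0, -0.8, 0, 0, 0]
    - [-1, 0, 0, 0, 0, 0, 0]
    - [-1, 0, 0, 0, 0, 0, 0]
    - [-1, 0, 0, 0, 0, 0, 0]
    - [-1, 0, 0, 0, 0, 0, 0]
    - [-1, 0, 0, 0, 0, 0, 0]
    - [-1, 0, 0, 0, 0, 0, 0]
    - [-1, 0, 0, 0, 0, 0, 0]

```text
time: 12.45
position: [0.2885, 0.2538, 0.3593]
tool_rot: [0.704, 0.681, 0.139, 0.143]
ft_force: [0.6, 0.1, 0.9]
grip_width: 0.0869
```

```bash
sed -i 's/BIN=np.array.*/BIN=np.array([.632,.243,0.])/' h.py; python3 - <<'E'
from h import *
s,R=st()
rows(lin(np.array([.4195,-.149,.195]),lean(0,.182),20),-1)
E
```

```text
t 12.45 pos [0.2885 0.2538 0.3593] grasp [0.3524 0.2518 0.2083] F [0.61 0.09 0.92] M [0.01 0.25 0.01] w 0.0869
[[ 0.033  0.92   0.39 ]
 [ 0.999 -0.031 -0.012]
 [ 0.001  0.39  -0.921]] q [ 0.493  0.27   2.143 -0.495  0.424 -0.622]
[-1, -0.81, 0.27, 0.09, 0.14, 0.02, -0.08] 
[-1, -0.81, 0.26, 0.08, 0.15, 0.01, -0.07] 
[-1, -0.81, 0.26, 0.08, 0.14, 0.02, -0.08] 
[-1, -0.82, 0.24, 0.07, 0.14, 0.01, -0.07] 
[-1, -0.82, 0.25, 0.08, 0.14, 0.02, -0.08] 
[-1, -0.81, 0.23, 0.06, 0.15, 0.01, -0.08] 
[-1, -0.82, 0.23, 0.07, 0.14, 0.02, -0.07] 
[-1, -0.82, 0.22, 0.06, 0.14, 0.01, -0.08] 
[-1, -0.82, 0.21, 0.05, 0.15, 0.02, -0.07] 
[-1, -0.82, 0.2, 0.06, 0.14, 0.01, -0.08] 
[-1, -0.82, 0.2, 0.05, 0.14, 0.02, -0.08] 
[-1, -0.83, 0.19, 0.04, 0.15, 0.01, -0.07] 
[-1, -0.82, 0.18, 0.05, 0.14, 0.02, -0.08] 
[-1, -0.83, 0.17, 0.04, 0.14, 0.01, -0.07] 
[-1, -0.82, 0.17, 0.04, 0.14, 0.02, -0.08] 
[-1, -0.83, 0.16, 0.04, 0.15, 0.01, -0.08] 
[-1, -0.82, 0.15, 0.03, 0.14, 0.02, -0.07] 
[-1, -0.83, 0.14, 0.03, 0.14, 0.01, -0.08] 
[-1, -0.82, 0.13, 0.04, 0.15, 0.02, -0.07] 
[-1, -0.83, 0.13, 0.02, 0.14, 0.01, -0.08]
```

Emit:
step_arm:
  steps:
    - [-1, -0.81, 0.27, 0.06, 0.14, 0.02, -0.08]
    - [-1, -0.81, 0.26, 0.06, 0.15, 0.01, -0.07]
    - [-1, -0.81, 0.26, 0.06, 0.14, 0.02, -0.08]
    - [-1, -0.82, 0.24, 0.07, 0.14, 0.01, -0.07]
    - [-1, -0.82, 0.25, 0.08, 0.14, 0.02, -0.08]
    - [-1, -0.81, 0.23, 0.06, 0.15, 0.01, -0.08]
    - [-1, -0.82, 0.23, 0.07, 0.14, 0.02, -0.07]
    - [-1, -0.82, 0.22, 0.06, 0.14, 0.01, -0.08]
    - [-1, -0.82, 0.21, 0.05, 0.15, 0.02, -0.07]
    - [-1, -0.82, 0.2, 0.06, 0.14, 0.01, -0.08]

```text
time: 13.45
position: [0.3528, 0.0498, 0.3641]
tool_rot: [0.676, 0.73, 0.07, 0.072]
ft_force: [0.4, 0.3, -0.1]
grip_width: 0.0869
```

Emit:
step_arm:
  steps:
    - [-1, -0.82, 0.2, 0.05, 0.14, 0.02, -0.08]
    - [-1, -0.83, 0.19, 0.04, 0.15, 0.01, -0.07]
    - [-1, -0.82, 0.18, 0.05, 0.14, 0.02, -0.08]
    - [-1, -0.83, 0.17, 0.04, 0.14, 0.01, -0.07]
    - [-1, -0.82, 0.17, 0.04, 0.14, 0.02, -0.08]
    - [-1, -0.83, 0.16, 0.04, 0.15, 0.01, -0.08]
    - [-1, -0.82, 0.15, 0.03, 0.14, 0.02, -0.07]
    - [-1, -0.83, 0.14, 0.03, 0.14, 0.01, -0.08]
    - [-1, -0.82, 0.13, 0.04, 0.15, 0.02, -0.07]
    - [-1, -0.83, 0.13, 0.02, 0.14, 0.01, -0.08]

```text
time: 14.45
position: [0.419, -0.1499, 0.3608]
tool_rot: [0.64, 0.768, -0.0, -0.0]
ft_force: [-0.7, -0.2, -1.9]
grip_width: 0.087
```

```bash
python3 - <<'E'
from h import *
s,R=st()
p,d,i,W=shot("wrist","g_wrist")
rows(lin(np.array([.4195,-.149,.108]),lean(0,.182),10),-1)
P=W.reshape(-1,3);k=(P[:,2]>.09)&(P[:,2]<.125)&(abs(P[:,0]-.42)<.1)&(abs(P[:,1]+.15)<.08)
print(cv2.minAreaRect((P[k][:,:2]*1000).astype(np.float32)),P[k][:,2].max())
E
```

```text
t 14.45 pos [ 0.419  -0.1499  0.3608] grasp [ 0.4189 -0.1499  0.1968] F [-0.75 -0.16 -1.87] M [ 0.04 -0.   -0.03] w 0.087
[[-0.181  0.983 -0.001]
 [ 0.983  0.181  0.   ]
 [ 0.    -0.001 -1.   ]] q [-0.596  0.359  1.917 -0.     0.866 -2.348]
[-1, 0.02, -0.0, 0.36, 0.0, 0.0, -0.0] 
[-1, 0.02, -0.01, 0.35, 0.0, 0.01, -0.0] 
[-1, 0.01, -0.0, 0.36, 0.0, -0.0, -0.0] 
[-1, 0.02, -0.0, 0.36, 0.01, 0.0, -0.0] 
[-1, 0.02, -0.01, 0.35, -0.0, 0.01, -0.0] 
[-1, 0.01, -0.0, 0.36, -0.0, -0.0, -0.0] 
[-1, 0.02, -0.0, 0.35, -0.0, 0.0, -0.0] 
[-1, 0.02, -0.01, 0.36, 0.0, 0.01, -0.0] 
[-1, 0.01, 0.0, 0.36, 0.0, -0.0, -0.0] 
[-1, 0.02, -0.0, 0.35, 0.0, 0.0, -0.0] 
((408.9185791015625, -152.14096069335938), (80.98532104492188, 23.457799911499023), 10.236773490905762) 0.11987782346851267
```

View pics/g_wrist.png

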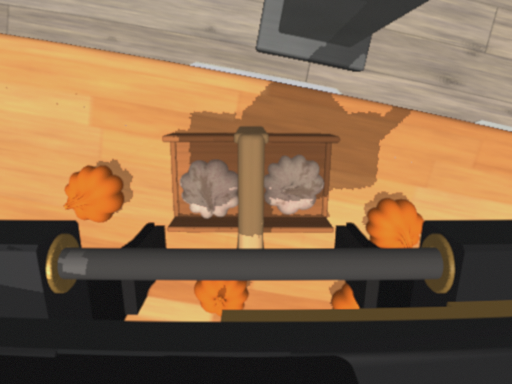

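The bar is at (251,190), in line with the jaws. The white bulbs are at (210,187) and (293,183). I descend and grip.

Emit:
step_arm:
  steps:
    - [-1, 0, 0, 0.44, 0, 0, 0]
    - [-1, 0, 0, 0.44, 0, 0, 0]
    - [-1, 0, 0, 0.44, 0, 0, 0]
    - [-1, 0, 0, 0.44, 0, 0, 0]
    - [-1, 0, 0, 0.44, 0, 0, 0]
    - [-1, 0, 0, 0.44, 0, 0, 0]
    - [-1, 0, 0, 0.44, 0, 0, 0]
    - [-1, 0, 0, 0.44, 0, 0, 0]
    - [-1, 0, 0, 0, 0, 0, 0]
    - [0.5, 0, 0, 0, 0, 0, 0]
  squeeze: 35

```text
time: 15.5
position: [0.4188, -0.1487, 0.2729]
tool_rot: [0.64, 0.768, 0.0, -0.0]
ft_force: [0.2, -0.1, 0.0]
grip_width: 0.0837
```

Emit:
step_arm:
  steps:
    - [0.5, 0, 0, 0, 0, 0, 0]
    - [0.5, 0, 0, 0, 0, 0, 0]
    - [0.5, 0, 0, 0, 0, 0, 0]
    - [0.6, 0, 0, 0, 0, 0, 0]
    - [0.8, 0, 0, 0, 0, 0, 0]
    - [1, 0, 0, 0, 0, 0, 0]
    - [1, 0, 0, 0, 0, 0, 0]
    - [1, 0, 0, 0, 0, 0, 0]
    - [1, 0, 0, 0, 0, 0, 0]
    - [1, 0, 0, 0, 0, 0, 0]
  squeeze: 35

```text
time: 16.5
position: [0.4189, -0.1491, 0.2729]
tool_rot: [0.64, 0.768, 0.0, 0.0]
ft_force: [0.5, -0.8, -0.4]
grip_width: 0.0177
```

```bash
python3 - <<'E'
from h import *
s,R=st()
# lift straight 10 rows then to pour stand
g0=s["position"]+.164*R[:,2]
mid=np.array([.425,-.12,.30])
A=lin(mid,R,8,g0,R)
B=lin(b2w(-.145,-.035,.355),lean(0,-.033),22,mid,R)
rows(A+B,1)
E
```

```text
t 16.5 pos [ 0.4189 -0.1491  0.2729] grasp [ 0.419  -0.1491  0.1089] F [ 0.55 -0.84 -0.37] M [-0.04 -0.01  0.05] w 0.0177
[[-0.181  0.983  0.001]
 [ 0.983  0.181 -0.   ]
 [-0.     0.001 -1.   ]] q [-0.594  0.529  1.995  0.     0.616 -2.347]
[1, 0.14, 0.06, -0.96, 0.0, 0.0, 0.0] 
[1, 0.13, 0.05, -0.95, 0.0, 0.0, 0.0] 
[1, 0.14, 0.06, -0.96, 0.0, 0.0, 0.0] 
[1, 0.14, 0.06, -0.95, 0.0, 0.0, 0.0] 
[1, 0.14, 0.05, -0.96, 0.0, 0.0, 0.0] 
[1, 0.13, 0.06, -0.95, 0.0, 0.0, 0.0] 
[1, 0.14, 0.05, -0.96, 0.0, 0.0, 0.0] 
[1, 0.14, 0.06, -0.95, 0.0, 0.0, 0.0] 
[1, 0.57, 0.22, -0.1, 0.0, 0.0, 0.07] 
[1, 0.58, 0.21, -0.1, 0.0, 0.0, 0.07] 
[1, 0.58, 0.21, -0.1, 0.0, 0.0, 0.07] 
[1, 0.58, 0.2, -0.1, 0.0, 0.0, 0.07] 
[1, 0.59, 0.2, -0.1, 0.0, 0.0, 0.07] 
[1, 0.58, 0.19, -0.1, 0.0, 0.0, 0.07] 
[1, 0.59, 0.18, -0.1, 0.0, 0.0, 0.07] 
[1, 0.59, 0.18, -0.1, 0.0, 0.0, 0.07] 
[1, 0.59, 0.17, -0.1, 0.0, 0.0, 0.07] 
[1, 0.59, 0.17, -0.1, 0.0, 0.0, 0.07] 
[1, 0.59, 0.16, -0.1, 0.0, 0.0, 0.07] 
[1, 0.6, 0.16, -0.1, 0.0, 0.0, 0.07] 
[1, 0.59, 0.15, -0.1, 0.0, 0.0, 0.07] 
[1, 0.6, 0.14, -0.1, 0.0, 0.0, 0.07] 
[1, 0.6, 0.14, -0.1, 0.0, 0.0, 0.07] 
[1, 0.6, 0.13, -0.1, 0.0, 0.0, 0.07] 
[1, 0.6, 0.13, -0.1, 0.0, 0.0, 0.07] 
[1, 0.61, 0.12, -0.1, 0.0, 0.0, 0.07] 
[1, 0.6, 0.12, -0.1, 0.0, 0.0, 0.07] 
[1, 0.61, 0.1, -0.1, 0.0, 0.0, 0.07] 
[1, 0.6, 0.11, -0.1, 0.0, 0.0, 0.07] 
[1, 0.61, 0.09, -0.1, 0.0, 0.0, 0.07]
```

Emit:
step_arm:
  steps:
    - [1, 0, 0, -0.2, 0, 0, 0]
    - [1, 0, 0, -0.5, 0, 0, 0]
    - [1, 0, 0, -0.8, 0, 0, 0]
    - [1, 0, 0, -0.9, 0, 0, 0]
    - [1, 0, 0, -0.9, 0, 0, 0]
    - [1, 0, 0, -0.9, 0, 0, 0]
    - [1, 0, 0, -0.9, 0, 0, 0]
    - [1, 0, 0, -0.8, 0, 0, 0]
    - [1, 0, 0, -0.7, 0, 0, 0]
    - [1, 0, 0, -0.4, 0, 0, 0]

```text
time: 17.5
position: [0.4184, -0.1487, 0.4491]
tool_rot: [0.64, 0.768, 0.0, 0.001]
ft_force: [1.1, -0.3, -3.3]
grip_width: 0.0176
```

```bash
python3 - <<'E'
from h import *
s,R=st()
rows(lin(b2w(-.142,-.035,.355),lean(0,-.033),30,ease=True),1)
p,d,i,W=shot("scene","h_scene")
cv2.imwrite("pics/h_c.png",cv2.resize(p[110:300,170:370,::-1],None,fx=3,fy=3,interpolation=cv2.INTER_CUBIC))
E
```

```text
t 17.5 pos [ 0.4184 -0.1487  0.4491] grasp [ 0.4187 -0.1487  0.2851] F [ 1.14 -0.27 -3.35] M [ 0.03  0.03 -0.03] w 0.0176
[[-0.181  0.983  0.001]
 [ 0.983  0.181 -0.   ]
 [-0.001  0.001 -1.   ]] q [-0.594  0.221  1.808  0.     1.111 -2.347]
[1, 0.04, 0.02, -0.01, 0.0, 0.0, 0.01] 
[1, 0.13, 0.05, -0.03, 0.0, 0.0, 0.01] 
[1, 0.21, 0.08, -0.04, 0.0, 0.0, 0.02] 
[1, 0.29, 0.11, -0.06, 0.0, 0.0, 0.03] 
[1, 0.35, 0.13, -0.07, 0.0, 0.0, 0.04] 
[1, 0.41, 0.16, -0.08, 0.0, 0.0, 0.05] 
[1, 0.47, 0.17, -0.1, 0.0, 0.0, 0.05] 
[1, 0.52, 0.19, -0.1, 0.0, 0.0, 0.06] 
[1, 0.56, 0.2, -0.11, 0.0, 0.0, 0.06] 
[1, 0.61, 0.2, -0.13, 0.0, 0.0, 0.07] 
[1, 0.63, 0.21, -0.12, 0.0, 0.0, 0.07] 
[1, 0.66, 0.21, -0.14, 0.0, 0.0, 0.07] 
[1, 0.69, 0.22, -0.13, 0.0, 0.0, 0.08] 
[1, 0.7, 0.2, -0.14, 0.0, 0.0, 0.07] 
[1, 0.7, 0.2, -0.14, 0.0, 0.0, 0.08] 
[1, 0.71, 0.2, -0.14, 0.01, 0.0, 0.08] 
[1, 0.71, 0.18, -0.14, -0.0, 0.0, 0.07] 
[1, 0.69, 0.18, -0.13, -0.0, 0.0, 0.08] 
[1, 0.68, 0.16, -0.14, -0.0, 0.0, 0.07] 
[1, 0.65, 0.15, -0.13, -0.0, 0.0, 0.07] 
[1, 0.62, 0.14, -0.12, -0.0, 0.0, 0.07] 
[1, 0.59, 0.12, -0.11, -0.0, 0.0, 0.06] 
[1, 0.54, 0.11, -0.11, -0.0, 0.0, 0.06] 
[1, 0.49, 0.09, -0.09, -0.0, 0.0, 0.05] 
[1, 0.43, 0.08, -0.08, -0.0, 0.0, 0.05] 
[1, 0.37, 0.06, -0.08, -0.0, 0.0, 0.04] 
[1, 0.3, 0.06, -0.05, -0.0, 0.0, 0.03] 
[1, 0.22, 0.03, -0.05, -0.0, 0.0, 0.02] 
[1, 0.14, 0.03, -0.02, -0.0, 0.0, 0.02] 
[1, 0.05, 0.0, -0.01, -0.0, 0.0, 0.0]
```

View pics/h_c.png

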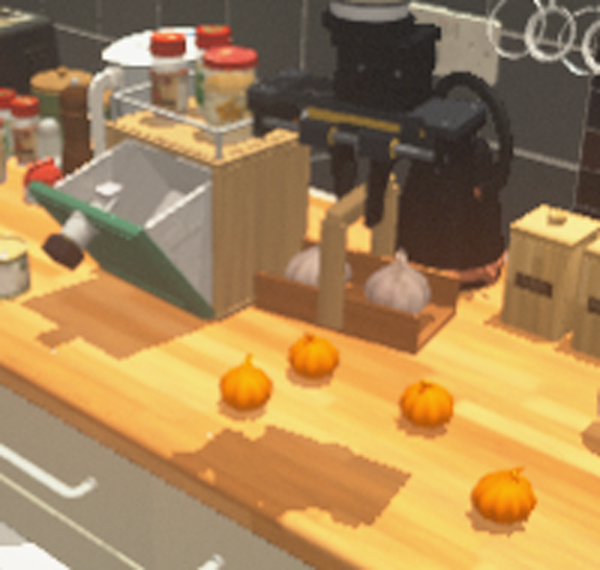

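The trug is lifted level at (350,280) with both white bulbs in it. I carry it to the bin.

Emit:
step_arm:
  steps:
    - [1, 0.04, 0.02, -0.01, 0, 0, 0.01]
    - [1, 0.13, 0.05, -0.03, 0, 0, 0.01]
    - [1, 0.21, 0.08, -0.04, 0, 0, 0.02]
    - [1, 0.29, 0.11, -0.06, 0, 0, 0.03]
    - [1, 0.35, 0.13, -0.07, 0, 0, 0.04]
    - [1, 0.41, 0.16, -0.08, 0, 0, 0.05]
    - [1, 0.47, 0.17, -0.1, 0, 0, 0.05]
    - [1, 0.52, 0.19, -0.1, 0, 0, 0.06]
    - [1, 0.56, 0.2, -0.11, 0, 0, 0.06]
    - [1, 0.61, 0.2, -0.13, 0, 0, 0.07]

```text
time: 18.55
position: [0.437, -0.0539, 0.4662]
tool_rot: [0.661, 0.75, 0.0, -0.0]
ft_force: [0.2, -0.3, -3.5]
grip_width: 0.0178
```

Emit:
step_arm:
  steps:
    - [1, 0.63, 0.21, -0.12, 0, 0, 0.07]
    - [1, 0.66, 0.21, -0.14, 0, 0, 0.07]
    - [1, 0.69, 0.22, -0.13, 0, 0, 0.08]
    - [1, 0.7, 0.2, -0.14, 0, 0, 0.07]
    - [1, 0.7, 0.2, -0.14, 0, 0, 0.08]
    - [1, 0.71, 0.2, -0.14, 0, 0, 0.08]
    - [1, 0.71, 0.18, -0.14, 0, 0, 0.07]
    - [1, 0.69, 0.18, -0.13, 0, 0, 0.08]
    - [1, 0.68, 0.16, -0.14, 0, 0, 0.07]
    - [1, 0.65, 0.15, -0.13, 0, 0, 0.07]

```text
time: 19.55
position: [0.4707, 0.1202, 0.4999]
tool_rot: [0.699, 0.715, 0.0, -0.0]
ft_force: [0.5, 1.3, -2.3]
grip_width: 0.0173
```

Emit:
step_arm:
  steps:
    - [1, 0.62, 0.14, -0.12, 0, 0, 0.07]
    - [1, 0.59, 0.12, -0.11, 0, 0, 0.06]
    - [1, 0.54, 0.11, -0.11, 0, 0, 0.06]
    - [1, 0.49, 0.09, -0.09, 0, 0, 0.05]
    - [1, 0.43, 0.08, -0.08, 0, 0, 0.05]
    - [1, 0.37, 0.06, -0.08, 0, 0, 0.04]
    - [1, 0.3, 0.06, -0.05, 0, 0, 0.03]
    - [1, 0.22, 0.03, -0.05, 0, 0, 0.02]
    - [1, 0.14, 0.03, -0.02, 0, 0, 0.02]
    - [1, 0.05, 0, -0.01, 0, 0, 0]

```text
time: 20.55
position: [0.4893, 0.2126, 0.5179]
tool_rot: [0.719, 0.695, 0.0, 0.0]
ft_force: [0.2, 0.4, -3.1]
grip_width: 0.0176
```

```bash
python3 - <<'E'
from h import *
s,R=st()
p,d,i,W=shot("scene","i_scene")
cv2.imwrite("pics/i_c.png",cv2.resize(p[60:240,150:310,::-1],None,fx=3.3,fy=3.3,interpolation=cv2.INTER_CUBIC))
p,d,i,W=shot("top","i_top")
cv2.imwrite("pics/i_t.png",cv2.resize(p[130:270,130:270,::-1],None,fx=4,fy=4,interpolation=cv2.INTER_CUBIC))
def pour(f):
    z=-(np.sin(f)*V+np.cos(f)*Z);tx=np.cos(f)*V-np.sin(f)*Z
    return np.c_[tx,np.cross(z,tx),z]
out=[];zh=.355
for f in np.linspace(0,.95,25)[1:]:
    # lower end corner of the underside: keep it at own y=-0.05, z .195 once tipped
    dy=.08*np.cos(f)-.108*np.sin(f); dz=-.08*np.sin(f)-.108*np.cos(f)
    ff=min(f/.5,1)
    y=(1-ff)*-.035+ff*min(-.042-dy,.03); z=(1-ff)*.355+ff*(.195-dz)
    out.append((b2w(-.142,y,z),pour(f)));print(f.round(2),round(y,3),round(z,3),"corner",round(y+dy,3),round(z+dz,3))
rows(out,1)
E
```

```text
t 20.55 pos [0.4893 0.2126 0.5179] grasp [0.4893 0.2126 0.3539] F [ 0.18  0.4  -3.1 ] M [-0.03 -0.02  0.04] w 0.0176
[[ 0.033  0.999  0.   ]
 [ 0.999 -0.033 -0.   ]
 [-0.     0.    -1.   ]] q [ 0.2    0.284  1.509 -0.     1.349 -1.337]
0.04 -0.042 0.351 corner 0.034 0.24
0.08 -0.047 0.348 corner 0.024 0.234
0.12 -0.052 0.345 corner 0.014 0.228
0.16 -0.057 0.342 corner 0.005 0.223
0.2 -0.06 0.34 corner -0.003 0.218
0.24 -0.063 0.338 corner -0.011 0.214
0.28 -0.065 0.336 corner -0.018 0.21
0.32 -0.066 0.334 corner -0.024 0.207
0.36 -0.067 0.333 corner -0.029 0.204
0.4 -0.066 0.332 corner -0.034 0.201
0.44 -0.065 0.33 corner -0.038 0.199
0.48 -0.062 0.329 corner -0.041 0.196
0.51 -0.058 0.328 corner -0.042 0.195
0.55 -0.053 0.329 corner -0.042 0.195
0.59 -0.048 0.329 corner -0.042 0.195
0.63 -0.043 0.329 corner -0.042 0.195
0.67 -0.037 0.329 corner -0.042 0.195
0.71 -0.032 0.329 corner -0.042 0.195
0.75 -0.027 0.329 corner -0.042 0.195
0.79 -0.021 0.328 corner -0.042 0.195
0.83 -0.016 0.327 corner -0.042 0.195
0.87 -0.011 0.326 corner -0.042 0.195
0.91 -0.006 0.324 corner -0.042 0.195
0
[... 327 characters left out ...]
.23, -0.0, 0.08, 0.0, -0.29, -0.0] 
[1, 0.27, -0.0, 0.07, 0.0, -0.28, -0.0] 
[1, 0.3, -0.0, 0.04, 0.0, -0.28, -0.0] 
[1, 0.33, -0.0, 0.04, 0.0, -0.29, -0.0] 
[1, 0.37, -0.0, 0.01, 0.0, -0.28, -0.0] 
[1, 0.4, -0.0, -0.04, 0.0, -0.28, -0.0] 
[1, 0.44, -0.0, -0.12, 0.0, -0.29, -0.0] 
[1, 0.43, -0.0, -0.12, 0.0, -0.28, -0.0] 
[1, 0.43, -0.0, -0.12, 0.0, -0.28, -0.0] 
[1, 0.43, -0.0, -0.11, 0.0, -0.29, -0.0] 
[1, 0.44, -0.0, -0.12, 0.0, -0.28, -0.0] 
[1, 0.43, -0.0, -0.12, 0.0, -0.28, -0.0] 
[1, 0.43, -0.0, -0.12, 0.0, -0.29, -0.0] 
[1, 0.44, -0.0, -0.12, 0.0, -0.28, -0.0] 
[1, 0.43, -0.0, -0.11, 0.0, -0.29, -0.0] 
[1, 0.43, -0.0, -0.12, 0.0, -0.28, -0.0] 
[1, 0.44, -0.0, -0.12, 0.0, -0.28, -0.0]
```

View pics/i_c.png

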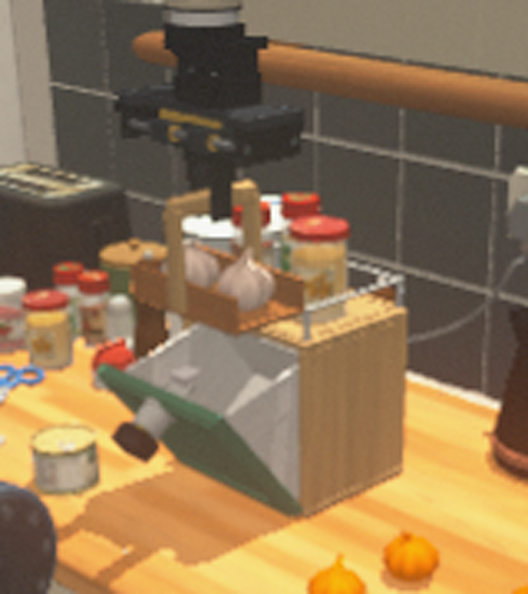

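View pics/i_t.png

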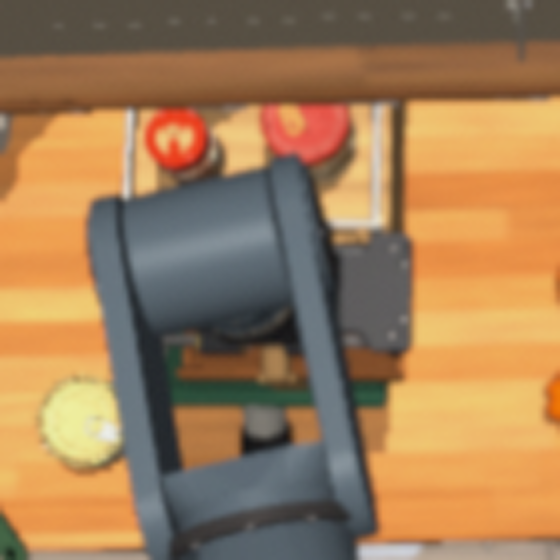

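The trug is above the open mouth, at (220,290) in the scene crop, with both bulbs in it. I start tipping.

Emit:
step_arm:
  steps:
    - [1, 0.01, 0, 0.12, 0, -0.28, 0]
    - [1, 0.03, 0, 0.15, 0, -0.29, 0]
    - [1, 0.07, 0, 0.14, 0, -0.28, 0]
    - [1, 0.1, 0, 0.13, 0, -0.28, 0]
    - [1, 0.13, 0, 0.12, 0, -0.29, 0]
    - [1, 0.17, 0, 0.1, 0, -0.28, 0]
    - [1, 0.2, 0, 0.09, 0, -0.28, 0]
    - [1, 0.23, 0, 0.08, 0, -0.29, 0]
    - [1, 0.27, 0, 0.07, 0, -0.28, 0]
    - [1, 0.3, 0, 0.04, 0, -0.28, 0]

```text
time: 21.65
position: [0.4904, 0.245, 0.483]
tool_rot: [0.705, 0.681, -0.141, 0.137]
ft_force: [0.3, -0.2, -3.1]
grip_width: 0.0179
```

Emit:
step_arm:
  steps:
    - [1, 0.33, 0, 0.04, 0, -0.29, 0]
    - [1, 0.37, 0, 0.01, 0, -0.28, 0]
    - [1, 0.4, 0, -0.04, 0, -0.28, 0]
    - [1, 0.44, 0, -0.12, 0, -0.29, 0]
    - [1, 0.43, 0, -0.12, 0, -0.28, 0]
    - [1, 0, 0, 0, 0, 0, 0]
    - [1, 0, 0, 0, 0, 0, 0]
    - [1, 0, 0, 0, 0, 0, 0]
    - [1, 0, 0, 0, 0, 0, 0]
    - [1, 0, 0, 0, 0, 0, 0]

```text
time: 22.65
position: [0.4919, 0.2913, 0.4657]
tool_rot: [0.688, 0.665, -0.21, 0.204]
ft_force: [0.2, -0.1, -3.4]
grip_width: 0.0175
```

```bash
python3 - <<'E'
from h import *
s,R=st()
p,d,i,W=shot("scene","j_scene")
cv2.imwrite("pics/j_c.png",cv2.resize(p[60:240,150:310,::-1],None,fx=3.3,fy=3.3,interpolation=cv2.INTER_CUBIC))
E
```

```text
t 22.65 pos [0.4919 0.2913 0.4657] grasp [0.489  0.1996 0.3298] F [ 0.22 -0.15 -3.38] M [0.91 0.   0.04] w 0.0175
[[ 0.029  0.999 -0.018]
 [ 0.829 -0.034 -0.559]
 [-0.559  0.001 -0.829]] q [ 0.447  0.468  1.422 -0.519  1.556 -1.   ]
```

View pics/j_c.png

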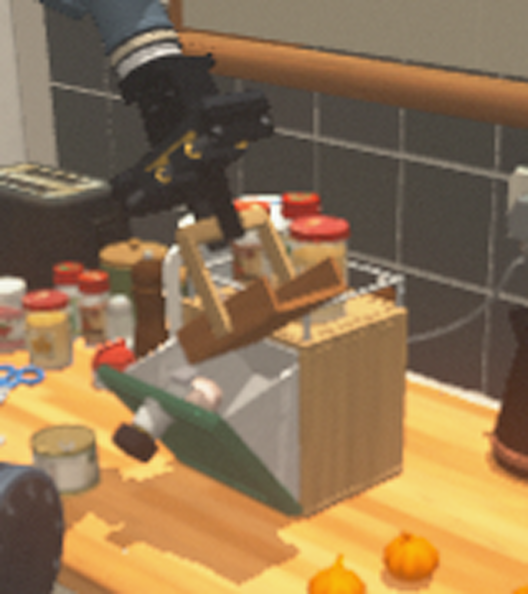

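```bash
python3 - <<'E'
import cv2
p=cv2.imread("pics/j_scene.png");cv2.imwrite("pics/j_c2.png",cv2.resize(p[130:200,180:260],None,fx=9,fy=8,interpolation=cv2.INTER_CUBIC))
E
```

```text
(no output)
```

View pics/j_c2.png

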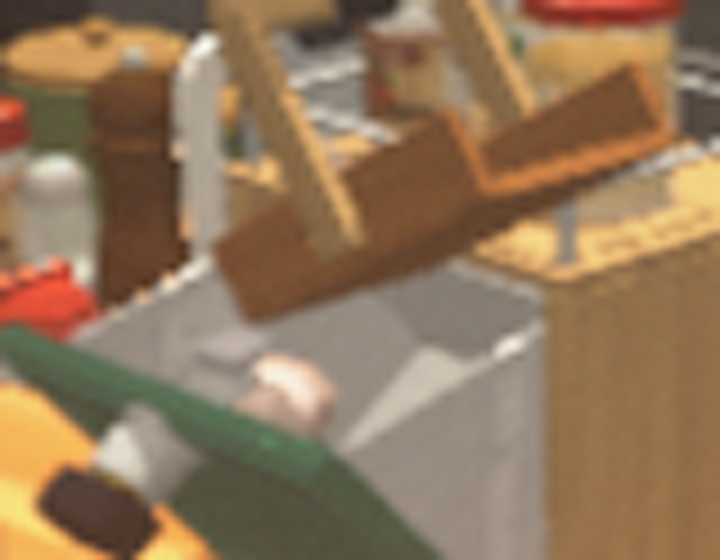

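One bulb is visible in the bucket at (290,390). The rear half of the trug looks empty, but the front half is hidden. I tip further.

Emit:
step_arm:
  steps:
    - [1, 0.43, 0, -0.12, 0, -0.28, 0]
    - [1, 0.43, 0, -0.11, 0, -0.29, 0]
    - [1, 0.44, 0, -0.12, 0, -0.28, 0]
    - [1, 0.43, 0, -0.12, 0, -0.28, 0]
    - [1, 0.43, 0, -0.12, 0, -0.29, 0]
    - [1, 0.44, 0, -0.12, 0, -0.28, 0]
    - [1, 0.43, 0, -0.11, 0, -0.29, 0]
    - [1, 0.43, 0, -0.12, 0, -0.28, 0]
    - [1, 0, 0, 0, 0, 0, 0]
    - [1, 0, 0, 0, 0, 0, 0]

```text
time: 23.7
position: [0.4945, 0.3716, 0.4247]
tool_rot: [0.645, 0.625, -0.316, 0.306]
ft_force: [0.2, 0.0, -1.9]
grip_width: 0.0176
```

```bash
python3 - <<'E'
from h import *
s,R=st()
p,d,i,W=shot("scene","k_scene")
cv2.imwrite("pics/k_c.png",cv2.resize(p[100:220,170:270,::-1],None,fx=5.5,fy=5,interpolation=cv2.INTER_CUBIC))
p,d,i,W=shot("wrist","k_wrist")
E
```

```text
t 23.7 pos [0.4945 0.3716 0.4247] grasp [0.4903 0.2421 0.3242] F [ 0.21  0.04 -1.86] M [ 0.87 -0.05  0.  ] w 0.0176
[[ 0.02   0.999 -0.026]
 [ 0.613 -0.033 -0.79 ]
 [-0.79  -0.    -0.613]] q [ 0.593  0.637  1.299 -0.715  1.785 -0.887]
```

View pics/k_c.png

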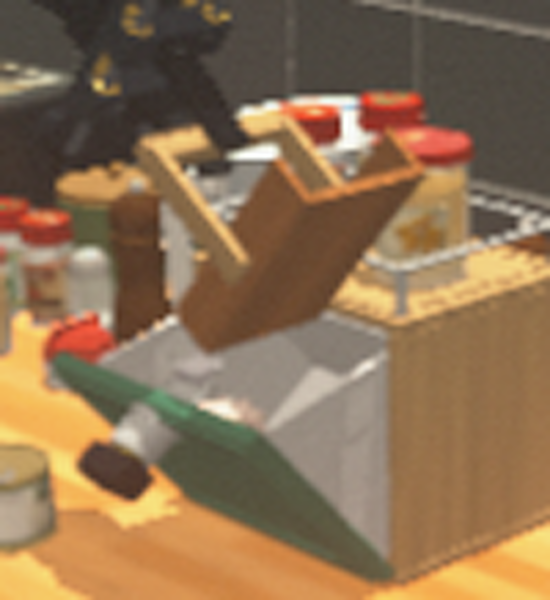

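View pics/k_wrist.png

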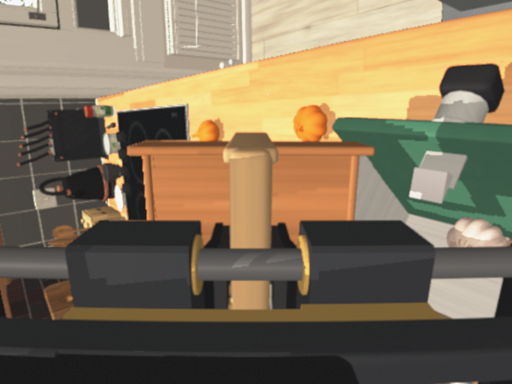

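The force on the tool dropped to 1.9 N, about the empty trug's weight. The wrist view shows the trug floor empty at (260,190) and a bulb in the bucket at (475,235). I level the trug out.

```bash
python3 - <<'E'
from h import *
s,R=st();g=s["position"]+.164*R[:,2]
f=np.arctan2(-R[2,0],-R[2,2]);print(f)
def pour(f):
    z=-(np.sin(f)*V+np.cos(f)*Z);tx=np.cos(f)*V-np.sin(f)*Z
    return np.c_[tx,np.cross(z,tx),z]
out=[]
g1=b2w(-.145,-.08,.40)
for t in np.arange(1,11)/10:
    gg=g+(g1-g)*t; out.append((gg,pour(f*(1-t))))
rows(out,1)
B=lin(np.array([.425,-.149,.36]),lean(0,.182),16,g1,lean(0));B+=lin(np.array([.419,-.149,.20]),lean(0,.182),10,B[-1][0],B[-1][1])
print();rows(B,1,g1-.164*pour(0)[:,2],pour(0))
E
```

```text
t 23.8 pos [0.4946 0.3711 0.4255] grasp [0.4904 0.2416 0.3249] F [ 0.45 -0.21 -2.79] M [ 0.88 -0.01  0.04] w 0.0177
[[ 0.021  0.999 -0.026]
 [ 0.613 -0.033 -0.789]
 [-0.79   0.001 -0.614]] q [ 0.592  0.636  1.3   -0.715  1.785 -0.887]
0.9102130568460128
[1, -1.02, -0.01, 0.08, 0.0, 0.65, -0.01]   !!
[1, -1.01, -0.02, 0.04, 0.0, 0.65, 0.0]   !!
[1, -1.02, -0.01, -0.0, 0.0, 0.66, 0.0]   !!
[1, -1.01, -0.01, -0.04, 0.0, 0.65, 0.0]   !!
[1, -1.01, -0.02, -0.08, 0.0, 0.65, 0.0]   !!
[1, -0.99, -0.01, -0.11, 0.0, 0.65, 0.0] 
[1, -0.98, -0.02, -0.15, 0.0, 0.65, 0.0] 
[1, -0.96, -0.01, -0.18, 0.0, 0.66, 0.0] 
[1, -0.94, -0.02, -0.22, 0.0, 0.65, 0.0] 
[1, -0.92, -0.01, -0.24, 0.0, 0.65, 0.0] 

[1, -0.8, -0.12, 0.1, 0.0, 0.0, -0.1] 
[1, -0.79, -0.14, 0.1, 0.0, 0.0, -0.09] 
[1, -0.79, -0.14, 0.1, 0.0, 0.0, -0.1] 
[1, -0.8, -0.15, 0.1, 0.0, 0.0, -0.09] 
[1, -0.78, -0.17, 0.1, 0.0, 0.0, -0.1] 
[1, -0.79, -0.17, 0.1, 0.0, 0.0, -0.1] 
[1, -0.78, -0.19, 0.1, 0.0, 0.0, -0.09] 
[1, -0.79, -0.2, 0.1, 0.0, 0.0, -0.1] 
[1, -0.78, -0.2, 0.1, 0.0, 0.0, -0.1] 
[1, -0.77, -0.22, 0.1, 0.0, 0.0, -0.09] 
[1, -0.77, -0.23, 0.1, 0.0, 0.0, -0.1] 
[1, -0.77, -0.24, 0.1, 0.0, 0.0, -0.09] 
[1, -0.77, -0.25, 0.1, 0.0, 0.0, -0.1] 
[1, -0.76, -0.25, 0.1, 0.0, 0.0, -0.1] 
[1, -0.76, -0.27, 0.1, 0.0, 0.0, -0.09] 
[1, -0.76, -0.28, 0.1, 0.0, 0.0, -0.1] 
[1, 0.01, -0.03, 0.64, 0.0, 0.0, 0.0] 
[1, -0.0, -0.02, 0.64, 0.0, 0.0, 0.0] 
[1, 0.0, -0.02, 0.64, 0.0, 0.0, 0.0] 
[1, 0.01, -0.03, 0.64, 0.0, 0.0, 0.0] 
[1, 0.0, -0.02, 0.64, 0.0, 0.0, 0.0] 
[1, 0.01, -0.03, 0.64, 0.0, 0.0, 0.0] 
[1, 0.0, -0.02, 0.64, 0.0, 0.0, 0.0] 
[1, 0.01, -0.02, 0.64, 0.0, 0.0, 0.0] 
[1, -0.0, -0.03, 0.64, 0.0, 0.0, 0.0] 
[1, 0.0, -0.02, 0.64, 0.0, 0.0, 0.0]
```

```bash
python3 - <<'E'
from h import *
s,R=st();g=s["position"]+.164*R[:,2]
f=np.arctan2(-R[2,0],-R[2,2])
def pour(f):
    z=-(np.sin(f)*V+np.cos(f)*Z);tx=np.cos(f)*V-np.sin(f)*Z
    return np.c_[tx,np.cross(z,tx),z]
g1=b2w(-.145,-.03,.38)
rows([(g+(g1-g)*t,pour(f*(1-t))) for t in np.arange(1,11)/10],1)
E
```

```text
t 23.8 pos [0.4946 0.3711 0.4255] grasp [0.4904 0.2416 0.3249] F [ 0.45 -0.21 -2.79] M [ 0.88 -0.01  0.04] w 0.0177
[[ 0.021  0.999 -0.026]
 [ 0.613 -0.033 -0.789]
 [-0.79   0.001 -0.614]] q [ 0.592  0.636  1.3   -0.715  1.785 -0.887]
[1, -0.83, -0.01, -0.03, 0.0, 0.65, -0.01] 
[1, -0.82, -0.02, -0.06, 0.0, 0.65, 0.0] 
[1, -0.82, -0.01, -0.07, 0.0, 0.66, 0.0] 
[1, -0.8, -0.01, -0.09, 0.0, 0.65, 0.0] 
[1, -0.79, -0.02, -0.11, 0.0, 0.65, 0.0] 
[1, -0.78, -0.01, -0.13, 0.0, 0.65, 0.0] 
[1, -0.77, -0.02, -0.15, 0.0, 0.65, 0.0] 
[1, -0.75, -0.01, -0.16, 0.0, 0.66, 0.0] 
[1, -0.73, -0.02, -0.17, 0.0, 0.65, 0.0] 
[1, -0.71, -0.01, -0.18, 0.0, 0.65, 0.0]
```

Emit:
step_arm:
  steps:
    - [1, -0.83, -0.01, -0.03, 0, 0.65, 0]
    - [1, -0.82, -0.02, -0.06, 0, 0.65, 0]
    - [1, -0.82, -0.01, -0.07, 0, 0.66, 0]
    - [1, -0.8, -0.01, -0.09, 0, 0.65, 0]
    - [1, -0.79, -0.02, -0.11, 0, 0.65, 0]
    - [1, -0.78, -0.01, -0.13, 0, 0.65, 0]
    - [1, -0.77, -0.02, -0.15, 0, 0.65, 0]
    - [1, -0.75, -0.01, -0.16, 0, 0.66, 0]
    - [1, -0.73, -0.02, -0.17, 0, 0.65, 0]
    - [1, -0.71, -0.01, -0.18, 0, 0.65, 0]

```text
time: 24.8
position: [0.4851, 0.2165, 0.5449]
tool_rot: [0.719, 0.695, 0.001, -0.0]
ft_force: [-0.3, 0.3, -2.4]
grip_width: 0.018
```

```bash
python3 - <<'E'
from h import *
s,R=st()
p,d,i,W=shot("scene","l_scene")
cv2.imwrite("pics/l_c.png",cv2.resize(p[80:230,170:290,::-1],None,fx=5,fy=4,interpolation=cv2.INTER_CUBIC))
B=lin(np.array([.425,-.149,.36]),lean(0,.182),20);B+=lin(np.array([.419,-.149,.18]),lean(0,.182),10,B[-1][0],B[-1][1])
rows(B,1)
E
```

```text
t 24.8 pos [0.4851 0.2165 0.5449] grasp [0.4854 0.2168 0.3809] F [-0.35  0.27 -2.38] M [0.02 0.08 0.03] w 0.018
[[ 0.034  0.999  0.002]
 [ 0.999 -0.034  0.002]
 [ 0.002  0.002 -1.   ]] q [ 0.209  0.259  1.471  0.002  1.41  -1.328]
[1, -0.73, -0.09, 0.04, 0.0, -0.0, -0.08] 
[1, -0.73, -0.11, 0.04, 0.0, -0.0, -0.08] 
[1, -0.73, -0.11, 0.04, 0.0, -0.0, -0.07] 
[1, -0.73, -0.12, 0.05, 0.01, -0.0, -0.08] 
[1, -0.72, -0.12, 0.04, -0.0, -0.0, -0.08] 
[1, -0.73, -0.14, 0.04, -0.0, -0.01, -0.08] 
[1, -0.72, -0.14, 0.04, -0.0, 0.0, -0.08] 
[1, -0.72, -0.15, 0.04, 0.0, 0.0, -0.07] 
[1, -0.72, -0.15, 0.05, 0.0, 0.0, -0.08] 
[1, -0.72, -0.17, 0.04, 0.0, 0.0, -0.08] 
[1, -0.72, -0.17, 0.04, 0.0, 0.0, -0.08] 
[1, -0.71, -0.18, 0.05, 0.01, -0.0, -0.08] 
[1, -0.72, -0.19, 0.04, -0.0, -0.0, -0.07] 
[1, -0.71, -0.2, 0.04, -0.0, -0.0, -0.08] 
[1, -0.7, -0.2, 0.04, -0.0, -0.0, -0.08] 
[1, -0.71, -0.22, 0.05, 0.0, -0.0, -0.08] 
[1, -0.7, -0.22, 0.04, 0.0, -0.01, -0.08] 
[1, -0.7, -0.22, 0.04, 0.0, 0.0, -0.07] 
[1, -0.7, -0.24, 0.05, 0.0, 0.0, -0.08] 
[1, -0.7, -0.24, 0.04, 0.01, 0.0, -0.08] 
[1, 0.01, -0.02, 0.72, -0.0, 0.0, 0.0] 
[1, 0.0, -0.03, 0.72, -0.0, 0.0, 0.0] 
[1, 0.01, -0.02, 0.72, -0.0, 0.0, 0.0] 
[1, 0.0, -0.02, 0.72, -0.0, 0.0, 0.0] 
[1, 0.0, -0.03, 0.72, -0.0, 0.0, 0.0] 
[1, 0.01, -0.02, 0.72, -0.0, 0.0, 0.0] 
[1, 0.0, -0.02, 0.72, -0.0, 0.0, 0.0] 
[1, 0.01, -0.03, 0.72, -0.0, 0.0, 0.0] 
[1, 0.0, -0.02, 0.72, -0.0, 0.0, 0.0] 
[1, 0.01, -0.02, 0.72, -0.0, 0.0, 0.0]
```

View pics/l_c.png

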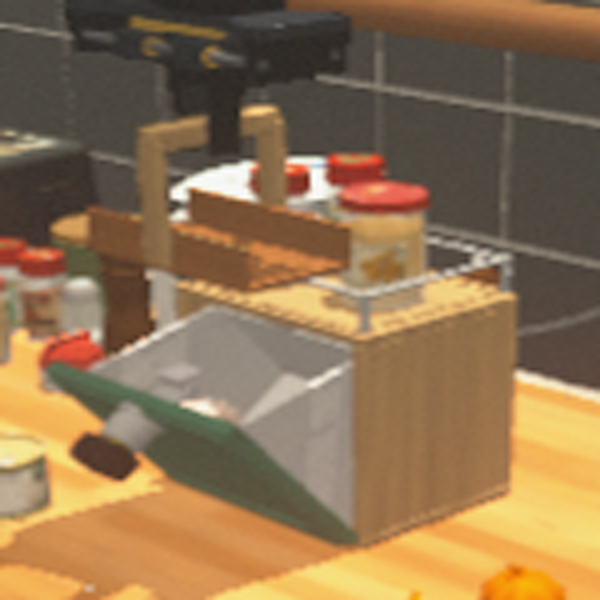

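The trug at (220,250) is clearly empty, and a bulb shows in the bucket at (210,408). I carry the trug back.

Emit:
step_arm:
  steps:
    - [1, -0.3, -0.05, 0.04, 0, 0, -0.08]
    - [1, -0.73, -0.11, 0.04, 0, 0, -0.08]
    - [1, -0.73, -0.11, 0.04, 0, 0, -0.07]
    - [1, -0.73, -0.12, 0.05, 0, 0, -0.08]
    - [1, -0.72, -0.12, 0.04, 0, 0, -0.08]
    - [1, -0.73, -0.14, 0.04, 0, 0, -0.08]
    - [1, -0.72, -0.14, 0.04, 0, 0, -0.08]
    - [1, -0.72, -0.15, 0.04, 0, 0, -0.07]
    - [1, -0.72, -0.15, 0.05, 0, 0, -0.08]
    - [1, -0.72, -0.17, 0.04, 0, 0, -0.08]

```text
time: 25.85
position: [0.4571, 0.0465, 0.5326]
tool_rot: [0.679, 0.734, -0.002, 0.0]
ft_force: [0.3, 0.3, -0.4]
grip_width: 0.0178
```

Emit:
step_arm:
  steps:
    - [1, -0.72, -0.17, 0.04, 0, 0, -0.08]
    - [1, -0.71, -0.18, 0.05, 0, 0, -0.08]
    - [1, -0.72, -0.19, 0.04, 0, 0, -0.07]
    - [1, -0.71, -0.2, 0.04, 0, 0, -0.08]
    - [1, -0.7, -0.2, 0.04, 0, 0, -0.08]
    - [1, -0.71, -0.22, 0.05, 0, 0, -0.08]
    - [1, -0.7, -0.22, 0.04, 0, 0, -0.08]
    - [1, -0.7, -0.22, 0.04, 0, 0, -0.07]
    - [1, -0.7, -0.24, 0.05, 0, 0, -0.08]
    - [1, -0.7, -0.24, 0.04, 0, 0, -0.08]

```text
time: 26.85
position: [0.4276, -0.1353, 0.5219]
tool_rot: [0.638, 0.77, -0.001, -0.001]
ft_force: [0.5, -0.5, -1.3]
grip_width: 0.0174
```

```bash
python3 - <<'E'
from h import *
s,R=st()
p,d,i,W=shot("top","m_top")
cv2.imwrite("pics/m_t.png",cv2.resize(p[145:250,150:250,::-1],None,fx=6,fy=6,interpolation=cv2.INTER_CUBIC))
g=s["position"]+.164*R[:,2]
B=lin(np.array([.419,-.149,.135]),lean(0,.182),12);B+=lin(np.array([.419,-.149,.110]),lean(0,.182),8,B[-1][0],B[-1][1])
rows(B,1)
E
```

```text
t 26.85 pos [ 0.4276 -0.1353  0.5219] grasp [ 0.4272 -0.1355  0.3579] F [ 0.5  -0.47 -1.25] M [ 0.03 -0.02 -0.01] w 0.0174
[[-0.186  0.983 -0.003]
 [ 0.983  0.186 -0.001]
 [-0.001 -0.003 -1.   ]] q [-5.560e-01  1.460e-01  1.684e+00 -2.000e-03  1.313e+00 -2.313e+00]
[1, -0.03, -0.03, 0.74, -0.0, 0.0, 0.0] 
[1, -0.03, -0.04, 0.75, -0.0, 0.0, 0.0] 
[1, -0.03, -0.03, 0.74, -0.01, 0.01, 0.01] 
[1, -0.03, -0.03, 0.74, 0.0, -0.0, -0.0] 
[1, -0.03, -0.04, 0.74, -0.0, 0.0, 0.0] 
[1, -0.03, -0.03, 0.75, -0.0, 0.0, 0.0] 
[1, -0.03, -0.03, 0.74, -0.01, 0.01, 0.01] 
[1, -0.03, -0.04, 0.74, 0.0, -0.0, -0.0] 
[1, -0.03, -0.03, 0.74, -0.0, 0.0, 0.0] 
[1, -0.03, -0.04, 0.75, -0.0, 0.0, 0.0] 
[1, -0.04, -0.03, 0.74, -0.01, 0.0, 0.0] 
[1, -0.03, -0.04, 0.74, 0.0, 0.01, 0.01] 
[1, 0.0, 0.0, 0.13, 0.0, -0.0, -0.0] 
[1, 0.0, 0.0, 0.12, 0.0, -0.0, -0.0] 
[1, 0.0, 0.0, 0.13, 0.0, -0.0, -0.0] 
[1, 0.0, 0.0, 0.12, 0.0, -0.0, -0.0] 
[1, 0.0, 0.0, 0.13, 0.0, -0.0, -0.0] 
[1, 0.0, 0.0, 0.12, 0.0, -0.0, -0.0] 
[1, 0.0, 0.0, 0.13, 0.0, -0.0, -0.0] 
[1, 0.0, 0.0, 0.12, 0.0, -0.0, -0.0]
```

View pics/m_t.png

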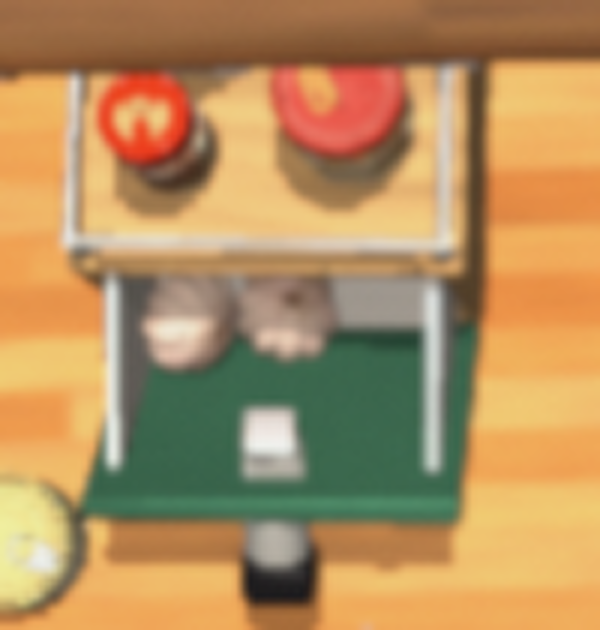

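Both bulbs lie in the bucket, at (185,325) and (287,315), and the front is still at its stop. Next I set the trug down.

Emit:
step_arm:
  steps:
    - [1, -0.03, -0.03, 0.5, 0, 0, 0]
    - [1, -0.03, -0.04, 0.8, 0, 0, 0]
    - [1, -0.03, -0.03, 0.8, 0, 0, 0]
    - [1, -0.03, -0.03, 0.8, 0, 0, 0]
    - [1, -0.03, -0.04, 0.8, 0, 0, 0]
    - [1, -0.03, -0.03, 0.8, 0, 0, 0]
    - [1, -0.03, -0.03, 0.8, 0, 0, 0]
    - [1, -0.03, -0.04, 0.8, 0, 0, 0]
    - [1, -0.03, -0.03, 0.8, 0, 0, 0]
    - [1, -0.03, -0.04, 0.8, 0, 0, 0]

```text
time: 27.9
position: [0.4212, -0.1435, 0.329]
tool_rot: [0.638, 0.77, -0.001, -0.0]
ft_force: [0.7, 0.2, -1.9]
grip_width: 0.018
```

Emit:
step_arm:
  steps:
    - [1, 0, 0, 0.7, 0, 0, 0]
    - [1, 0, 0, 0.5, 0, 0, 0]
    - [1, 0, 0, 0.3, 0, 0, 0]
    - [1, 0, 0, 0.2, 0, 0, 0]
    - [1, 0, 0, 0.15, 0, 0, 0]
    - [1, 0, 0, 0.1, 0, 0, 0]
    - [1, 0, 0, 0.1, 0, 0, 0]
    - [1, 0, 0, 0.05, 0, 0, 0]
    - [1, 0, 0, 0, 0, 0, 0]
    - [1, 0, 0, 0, 0, 0, 0]

```text
time: 28.9
position: [0.4212, -0.144, 0.2775]
tool_rot: [0.639, 0.769, 0.0, 0.0]
ft_force: [0.7, 0.1, -1.9]
grip_width: 0.0177
```

```bash
python3 - <<'E'
from h import *
s,R=st()
E
```

```text
t 28.9 pos [ 0.4212 -0.144   0.2775] grasp [ 0.4214 -0.1441  0.1135] F [ 0.68  0.09 -1.85] M [ 0.05  0.05 -0.01] w 0.0177
[[-0.184  0.983  0.001]
 [ 0.983  0.184 -0.   ]
 [-0.     0.001 -1.   ]] q [-0.582  0.52   1.991  0.     0.63  -2.337]
```

Emit:
step_arm:
  steps:
    - [1, 0, 0, 0.06, 0, 0, 0]
    - [1, 0, 0, 0.06, 0, 0, 0]
    - [1, 0, 0, 0.06, 0, 0, 0]
    - [1, 0, 0, 0.02, 0, 0, 0]
    - [0.6, 0, 0, 0, 0, 0, 0]
    - [0.3, 0, 0, 0, 0, 0, 0]
    - [0, 0, 0, 0, 0, 0, 0]
    - [-0.5, 0, 0, 0, 0, 0, 0]
    - [-1, 0, 0, 0, 0, 0, 0]
    - [-1, 0, 0, 0, 0, 0, 0]

```text
time: 29.9
position: [0.4212, -0.144, 0.2722]
tool_rot: [0.639, 0.769, 0.0, 0.0]
ft_force: [-0.3, -0.6, 0.4]
grip_width: 0.0497
```

Emit:
step_arm:
  steps:
    - [-1, 0, 0, 0, 0, 0, 0]
    - [-1, 0, 0, -0.3, 0, 0, 0]
    - [-1, 0, 0, -0.6, 0, 0, 0]
    - [-1, 0, 0, -0.9, 0, 0, 0]
    - [-1, 0, 0, -0.9, 0, 0, 0]
    - [-1, 0, 0, -0.9, 0, 0, 0]
    - [-1, 0, 0, -0.9, 0, 0, 0]
    - [-1, 0, 0, -0.6, 0, 0, 0]
    - [-1, 0, 0, 0, 0, 0, 0]
    - [-1, 0, 0, 0, 0, 0, 0]

```text
time: 30.9
position: [0.4209, -0.1438, 0.4]
tool_rot: [0.639, 0.769, 0.0, 0.0]
ft_force: [0.3, 0.7, -0.1]
grip_width: 0.0871
```

```bash
python3 - <<'E'
from h import *
s,R=st()
p,d,i,W=shot("scene","n_scene")
cv2.imwrite("pics/n_c.png",cv2.resize(p[110:310,150:350,::-1],None,fx=3,fy=3,interpolation=cv2.INTER_CUBIC))
Rg=lean(.4)
B=lin(np.array([.40,.15,.25]),lean(.2),16);B+=lin(np.array([.345,.25,.205]),Rg,7,B[-1][0],B[-1][1])
rows(B,-1)
print(knob(.65))
E
```

```text
t 30.9 pos [ 0.4209 -0.1438  0.4   ] grasp [ 0.421  -0.1438  0.236 ] F [ 0.26  0.72 -0.08] M [ 0.06 -0.01 -0.  ] w 0.0871
[[-0.184  0.983  0.001]
 [ 0.983  0.184 -0.   ]
 [-0.     0.001 -1.   ]] q [-0.581  0.293  1.872  0.     0.975 -2.337]
[-1, 0.74, 0.0, -0.04, -0.09, -0.01, 0.1] 
[-1, 0.74, -0.01, -0.03, -0.09, -0.01, 0.09] 
[-1, 0.75, -0.01, -0.04, -0.09, -0.01, 0.1] 
[-1, 0.74, -0.03, -0.03, -0.09, -0.01, 0.1] 
[-1, 0.74, -0.03, -0.04, -0.09, -0.01, 0.1] 
[-1, 0.75, -0.05, -0.04, -0.09, -0.01, 0.09] 
[-1, 0.74, -0.05, -0.03, -0.09, -0.01, 0.1] 
[-1, 0.75, -0.07, -0.04, -0.08, -0.01, 0.1] 
[-1, 0.74, -0.07, -0.04, -0.09, -0.01, 0.09] 
[-1, 0.75, -0.08, -0.04, -0.09, -0.01, 0.1] 
[-1, 0.74, -0.1, -0.04, -0.09, -0.01, 0.1] 
[-1, 0.75, -0.1, -0.04, -0.09, -0.01, 0.1] 
[-1, 0.74, -0.11, -0.05, -0.09, -0.01, 0.09] 
[-1, 0.75, -0.12, -0.04, -0.09, -0.01, 0.1] 
[-1, 0.74, -0.13, -0.05, -0.09, -0.01, 0.1] 
[-1, 0.74, -0.14, -0.05, -0.09, -0.01, 0.09] 
[-1, 0.56, -0.57, 0.19, -0.2, -0.0, 0.0] 
[-1, 0.57, -0.56, 0.18, -0.21, -0.0, 0.0] 
[-1, 0.56, -0.58, 0.16, -0.2, -0.0, 0.0] 
[-1, 0.56, -0.58, 0.16, -0.21, -0.0, 0.0] 
[-1, 0.56, -0.58, 0.14, -0.2, -0.0, 0.0] 
[-1, 0.56, -0.59, 0.14, -0.21, -0.0, 0.0] 
[-1, 0.56, -0.59, 0.12, -0.2, -0.0, 0.0] 
[0.40609444 0.25045759 0.11025302]
```

View pics/n_c.png

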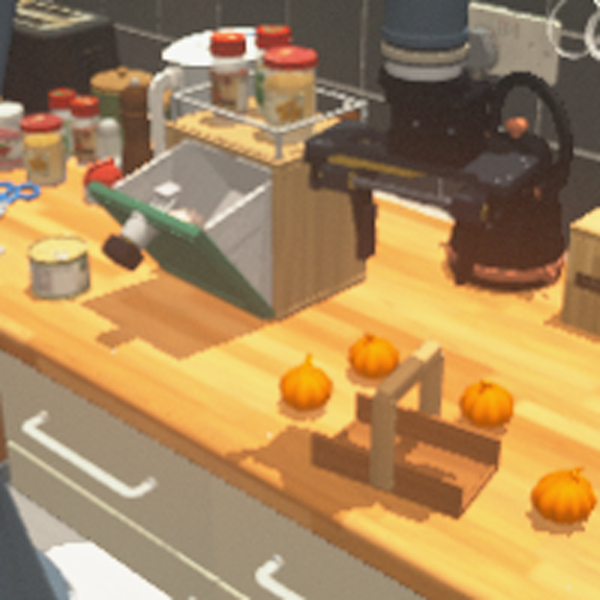

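The trug stands upright and empty at (405,440), and the front is still open. I go back to the knob.

Emit:
step_arm:
  steps:
    - [-1, 0.74, 0, -0.04, -0.09, -0.01, 0.1]
    - [-1, 0.74, -0.01, -0.03, -0.09, -0.01, 0.09]
    - [-1, 0.75, -0.01, -0.04, -0.09, -0.01, 0.1]
    - [-1, 0.74, -0.03, -0.03, -0.09, -0.01, 0.1]
    - [-1, 0.74, -0.03, -0.04, -0.09, -0.01, 0.1]
    - [-1, 0.75, -0.05, -0.04, -0.09, -0.01, 0.09]
    - [-1, 0.74, -0.05, -0.03, -0.09, -0.01, 0.1]
    - [-1, 0.75, -0.07, -0.04, -0.08, -0.01, 0.1]
    - [-1, 0.74, -0.07, -0.04, -0.09, -0.01, 0.09]
    - [-1, 0.75, -0.08, -0.04, -0.09, -0.01, 0.1]

```text
time: 31.95
position: [0.3872, 0.0402, 0.4064]
tool_rot: [0.689, 0.723, 0.043, 0.044]
ft_force: [0.4, -1.6, 0.4]
grip_width: 0.0869
```

```bash
python3 - <<'E'
from h import *
s,R=st()
B=lin(np.array([.362,.2505,.205]),lean(.4),14)
rows(B,-1)
E
```

```text
t 31.95 pos [0.3872 0.0402 0.4064] grasp [0.4074 0.0404 0.2437] F [ 0.44 -1.59  0.39] M [0.06 0.06 0.03] w 0.0869
[[-0.048  0.991  0.123]
 [ 0.999  0.048  0.001]
 [-0.005  0.123 -0.992]] q [-0.194  0.186  2.016  0.034  0.819 -1.835]
[-1, 0.61, -0.24, 0.1, -0.14, -0.01, 0.04] 
[-1, 0.62, -0.25, 0.09, -0.14, -0.01, 0.04] 
[-1, 0.61, -0.25, 0.09, -0.14, -0.01, 0.04] 
[-1, 0.61, -0.26, 0.08, -0.15, -0.0, 0.04] 
[-1, 0.62, -0.27, 0.09, -0.14, -0.01, 0.04] 
[-1, 0.61, -0.26, 0.08, -0.14, -0.01, 0.04] 
[-1, 0.61, -0.28, 0.07, -0.14, -0.01, 0.05] 
[-1, 0.61, -0.27, 0.08, -0.14, -0.01, 0.04] 
[-1, 0.61, -0.29, 0.06, -0.14, -0.01, 0.04] 
[-1, 0.61, -0.29, 0.07, -0.15, -0.0, 0.04] 
[-1, 0.6, -0.29, 0.06, -0.14, -0.01, 0.04] 
[-1, 0.61, -0.3, 0.06, -0.14, -0.01, 0.04] 
[-1, 0.6, -0.3, 0.05, -0.14, -0.01, 0.04] 
[-1, 0.61, -0.3, 0.05, -0.14, -0.01, 0.04]
```

Emit:
step_arm:
  steps:
    - [-1, 0.61, -0.24, 0.1, -0.14, -0.01, 0.04]
    - [-1, 0.62, -0.25, 0.09, -0.14, -0.01, 0.04]
    - [-1, 0.61, -0.25, 0.09, -0.14, -0.01, 0.04]
    - [-1, 0.61, -0.26, 0.08, -0.15, 0, 0.04]
    - [-1, 0.62, -0.27, 0.09, -0.14, -0.01, 0.04]
    - [-1, 0.61, -0.26, 0.08, -0.14, -0.01, 0.04]
    - [-1, 0.61, -0.28, 0.07, -0.14, -0.01, 0.05]
    - [-1, 0.61, -0.27, 0.08, -0.14, -0.01, 0.04]
    - [-1, 0.61, -0.29, 0.06, -0.14, -0.01, 0.04]
    - [-1, 0.61, -0.29, 0.07, -0.15, 0, 0.04]

```text
time: 32.95
position: [0.323, 0.1913, 0.3714]
tool_rot: [0.701, 0.695, 0.111, 0.115]
ft_force: [1.0, -0.4, -0.1]
grip_width: 0.087
```

Emit:
step_arm:
  steps:
    - [-1, 0.6, -0.29, 0.06, -0.14, -0.01, 0.04]
    - [-1, 0.61, -0.3, 0.06, -0.14, -0.01, 0.04]
    - [-1, 0.6, -0.3, 0.05, -0.14, -0.01, 0.04]
    - [-1, 0.61, -0.3, 0.05, -0.14, -0.01, 0.04]
    - [-1, 0, 0, 0, 0, 0, 0]
    - [-1, 0, 0, 0, 0, 0, 0]
    - [-1, 0, 0, 0, 0, 0, 0]
    - [-1, 0, 0, 0, 0, 0, 0]
    - [-1, 0, 0, 0, 0, 0, 0]
    - [-1, 0, 0, 0, 0, 0, 0]

```text
time: 33.95
position: [0.299, 0.2515, 0.357]
tool_rot: [0.704, 0.681, 0.139, 0.144]
ft_force: [0.4, -0.1, 0.3]
grip_width: 0.0869
```

```bash
python3 - <<'E'
from h import *
s,R=st()
p,d,i,W=shot("wrist","o_wrist")
rows(lin(np.array([.402,.2505,.109]),lean(.4),10),-1)
E
```

```text
t 33.95 pos [0.299  0.2515 0.357 ] grasp [0.3632 0.2492 0.2061] F [ 0.35 -0.11  0.26] M [ 0.09  0.3  -0.02] w 0.0869
[[ 0.033  0.92   0.391]
 [ 0.999 -0.03  -0.014]
 [-0.001  0.392 -0.92 ]] q [ 0.473  0.282  2.133 -0.492  0.415 -0.643]
[-1, 0.01, -0.01, 0.42, 0.0, 0.0, 0.0] 
[-1, 0.01, -0.0, 0.42, 0.0, 0.0, 0.0] 
[-1, 0.01, -0.01, 0.41, 0.01, 0.0, 0.0] 
[-1, 0.01, -0.01, 0.42, -0.0, 0.0, 0.0] 
[-1, 0.01, -0.01, 0.42, -0.0, 0.0, 0.0] 
[-1, 0.01, -0.0, 0.42, 0.0, 0.0, 0.0] 
[-1, 0.01, -0.01, 0.42, 0.0, 0.0, 0.0] 
[-1, 0.01, -0.01, 0.41, 0.0, 0.0, 0.0] 
[-1, 0.01, -0.0, 0.42, 0.01, 0.0, 0.0] 
[-1, 0.01, -0.01, 0.42, -0.0, 0.0, 0.0]
```

View pics/o_wrist.png

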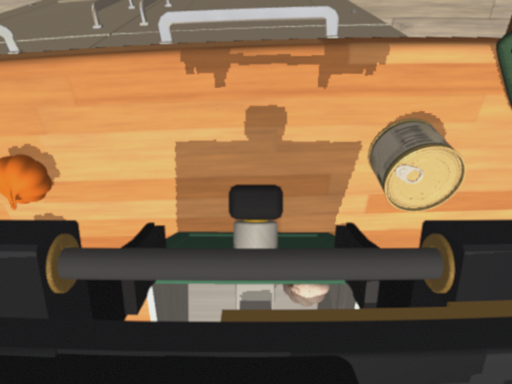

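The knob is at (256,203), slightly to +y of the jaw centre. I correct by 3.5 mm, descend and grip.

Emit:
step_arm:
  steps:
    - [-1, 0.02, -0.01, 0.42, 0, 0, 0]
    - [-1, 0.02, -0.01, 0.42, 0, 0, 0]
    - [-1, 0.02, -0.01, 0.42, 0, 0, 0]
    - [-1, 0.02, -0.01, 0.42, 0, 0, 0]
    - [-1, 0.02, -0.01, 0.42, 0, 0, 0]
    - [-1, 0.02, -0.01, 0.42, 0, 0, 0]
    - [-1, 0.02, -0.01, 0.42, 0, 0, 0]
    - [-1, 0, 0, 0.42, 0, 0, 0]
    - [-1, 0, 0, 0.42, 0, 0, 0]
    - [0.2, 0, 0, 0.42, 0, 0, 0]
  squeeze: 30

```text
time: 35.0
position: [0.3388, 0.2539, 0.2592]
tool_rot: [0.704, 0.682, 0.139, 0.144]
ft_force: [-0.5, -0.3, 1.3]
grip_width: 0.0842
```

Emit:
step_arm:
  steps:
    - [1, 0, 0, 0, 0, 0, 0]
    - [1, 0, 0, 0, 0, 0, 0]
    - [1, 0, 0, 0, 0, 0, 0]
    - [1, 0, 0, 0, 0, 0, 0]
    - [1, 0, 0, 0, 0, 0, 0]
    - [1, 0, 0, 0, 0, 0, 0]
    - [1, 0, 0, 0, 0, 0, 0]
    - [1, 0, 0, 0, 0, 0, 0]
    - [1, 0, 0, 0, 0, 0, 0]
    - [1, 0, 0, 0, 0, 0, 0]

```text
time: 36.0
position: [0.3381, 0.254, 0.2597]
tool_rot: [0.704, 0.682, 0.139, 0.144]
ft_force: [-1.8, 1.4, 4.3]
grip_width: 0.0397
```

```bash
python3 - <<'E'
from h import *
s,R=st()
p,d,i,W=shot("wrist","p_wrist")
g=s["position"]+.164*R[:,2]; rel=g-BIN; x=-(rel@U+.08); z=g[2]-.014
r=np.hypot(x,z); print("r",r,"expected",np.hypot(.165,.058),"th",np.arctan2(x,z)-np.arctan2(.058,.165))
off=g-knob(.65)
ths=np.linspace(.65,.06,31)[1:]
rows([(knob(t)+off*(t/.65),lean(.4)) for t in ths],1)
E
```

```text
t 36.0 pos [0.3381 0.254  0.2597] grasp [0.4023 0.2519 0.1087] F [-1.85  1.42  4.31] M [ 0.21  0.29 -0.03] w 0.0397
[[ 0.032  0.92   0.391]
 [ 0.999 -0.029 -0.013]
 [-0.     0.392 -0.92 ]] q [ 0.431  0.548  2.153 -1.164  0.192  0.017]
r 0.17728977674813773 expected 0.17489711261195826 th 0.6689552335043016
[1, -0.0, 0.14, -0.07, 0.02, -0.0, 0.01] 
[1, -0.0, 0.12, -0.08, -0.0, -0.0, -0.0] 
[1, -0.0, 0.12, -0.07, -0.0, -0.0, -0.0] 
[1, -0.01, 0.13, -0.07, -0.0, -0.0, -0.0] 
[1, 0.0, 0.12, -0.06, -0.0, -0.0, -0.0] 
[1, 0.0, 0.13, -0.07, -0.0, -0.0, -0.0] 
[1, -0.0, 0.13, -0.06, -0.0, -0.0, -0.0] 
[1, -0.0, 0.13, -0.06, -0.0, -0.0, -0.0] 
[1, -0.0, 0.13, -0.05, -0.0, -0.0, -0.0] 
[1, -0.01, 0.13, -0.06, -0.0, -0.0, -0.0] 
[1, 0.0, 0.13, -0.05, -0.0, -0.0, -0.0] 
[1, 0.0, 0.13, -0.05, -0.0, -0.0, -0.0] 
[1, 0.0, 0.14, -0.04, -0.0, -0.0, -0.0] 
[1, -0.0, 0.13, -0.04, -0.0, -0.0, -0.0] 
[1, -0.0, 0.14, -0.05, -0.0, -0.0, -0.0] 
[1, -0.0, 0.14, -0.03, -0.0, -0.0, -0.0] 
[1, -0.01, 0.14, -0.04, -0.0, -0.0, -0.0] 
[1, 0.0, 0.13, -0.03, -0.0, -0.0, -0.0] 
[1, 0.0, 0.14, -0.03, -0.0, -0.0, -0.0] 
[1, -0.0, 0.14, -0.03, -0.0, -0.0, -0.0] 
[1, -0.0, 0.14, -0.03, -0.0, -0.0, -0.0] 
[1, -0.0, 0.14, -0.02, -0.0, -0.0, -0.0] 
[1, -0.01, 0.14, -0.02, -0.0, -0.0, -0.0] 
[1, 0.0, 0.15, -0.02, -0.0, -0.0, -0.0] 
[1, 0.0, 0.14, -0.01, -0.0, -0.0, -0.0] 
[1, -0.0, 0.14, -0.01, -0.0, -0.0, -0.0] 
[1, -0.0, 0.14, -0.01, -0.0, -0.0, -0.0] 
[1, -0.0, 0.14, -0.01, -0.0, -0.0, -0.0] 
[1, -0.01, 0.15, -0.0, -0.0, -0.0, -0.0] 
[1, 0.0, 0.14, -0.0, -0.0, -0.0, -0.0]
```

View pics/p_wrist.png

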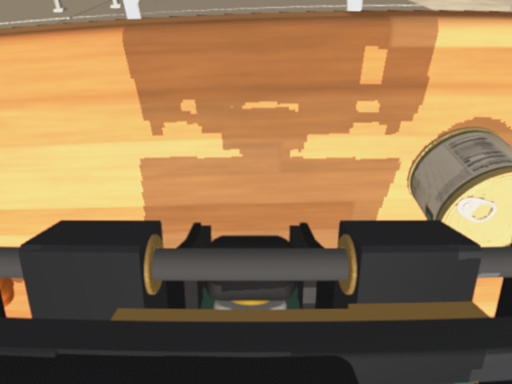

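Gripped, with a sliver of yellow at (250,302). I swing the front shut along the arc.

Emit:
step_arm:
  steps:
    - [1, 0, 0.14, -0.07, 0, 0, 0]
    - [1, 0, 0.12, -0.08, 0, 0, 0]
    - [1, 0, 0.12, -0.07, 0, 0, 0]
    - [1, 0, 0.13, -0.07, 0, 0, 0]
    - [1, 0, 0.12, -0.06, 0, 0, 0]
    - [1, 0, 0.13, -0.07, 0, 0, 0]
    - [1, 0, 0.13, -0.06, 0, 0, 0]
    - [1, 0, 0.13, -0.06, 0, 0, 0]
    - [1, 0, 0.13, -0.05, 0, 0, 0]
    - [1, 0, 0.13, -0.06, 0, 0, 0]

```text
time: 37.05
position: [0.3596, 0.2532, 0.286]
tool_rot: [0.704, 0.682, 0.137, 0.142]
ft_force: [-4.7, 4.6, -2.0]
grip_width: 0.0397
```

Emit:
step_arm:
  steps:
    - [1, 0, 0.13, -0.05, 0, 0, 0]
    - [1, 0, 0.13, -0.05, 0, 0, 0]
    - [1, 0, 0.14, -0.04, 0, 0, 0]
    - [1, 0, 0.13, -0.04, 0, 0, 0]
    - [1, 0, 0.14, -0.05, 0, 0, 0]
    - [1, 0, 0.14, -0.03, 0, 0, 0]
    - [1, 0, 0.14, -0.04, 0, 0, 0]
    - [1, 0, 0.13, -0.03, 0, 0, 0]
    - [1, 0, 0.14, -0.03, 0, 0, 0]
    - [1, 0, 0.14, -0.03, 0, 0, 0]

```text
time: 38.05
position: [0.3865, 0.2524, 0.3085]
tool_rot: [0.704, 0.682, 0.136, 0.142]
ft_force: [-7.5, 5.1, 3.4]
grip_width: 0.0395
```

```bash
cat > chk.py <<'E'
from h import *
def th():
    s,R=st();g=s["position"]+.164*R[:,2]; rel=g-BIN; x=-(rel@U+.08); z=g[2]-.014
    r=np.hypot(x,z); print("r",round(r,4),"/ .1749  th",round(np.arctan2(x,z)-np.arctan2(.058,.165),3))
    return s,R,g
E
python3 - <<'E'
from chk import *
s,R,g=th()
t0=np.arctan2(-((g-BIN)@U+.08),g[2]-.014)-np.arctan2(.058,.165);off=g-knob(t0)
rows([(knob(t)+off,lean(.4)) for t in np.linspace(t0,.03,11)[1:]],1)
E
```

```text
t 38.05 pos [0.3865 0.2524 0.3085] grasp [0.4499 0.25   0.1573] F [-7.49  5.1   3.36] M [0.93 1.63 0.28] w 0.0395
[[ 0.033  0.922  0.386]
 [ 0.999 -0.029 -0.014]
 [-0.002  0.387 -0.922]] q [ 0.378  0.457  2.026 -0.502  0.33  -0.71 ]
r 0.176 / .1749  th 0.282
[1, -0.01, 0.15, -0.04, -0.02, 0.01, 0.01] 
[1, -0.0, 0.18, -0.03, -0.0, 0.0, -0.0] 
[1, -0.0, 0.17, -0.03, -0.0, 0.0, -0.0] 
[1, -0.0, 0.17, -0.02, -0.0, 0.0, -0.0] 
[1, -0.0, 0.18, -0.02, -0.0, 0.0, -0.0] 
[1, -0.0, 0.18, -0.01, -0.0, 0.0, -0.0] 
[1, -0.0, 0.17, -0.01, -0.0, 0.0, -0.0] 
[1, -0.0, 0.18, -0.01, -0.0, 0.0, -0.0] 
[1, -0.0, 0.17, 0.0, -0.0, 0.0, -0.0] 
[1, -0.0, 0.18, 0.0, -0.0, 0.0, -0.0]
```

Emit:
step_arm:
  steps:
    - [1, 0.02, 0.15, -0.04, 0, 0, 0]
    - [1, 0.02, 0.18, -0.03, 0, 0, 0]
    - [1, 0, 0.17, -0.03, 0, 0, 0]
    - [1, 0, 0.17, -0.02, 0, 0, 0]
    - [1, 0, 0.18, -0.02, 0, 0, 0]
    - [1, 0, 0.18, -0.01, 0, 0, 0]
    - [1, 0, 0.17, -0.01, 0, 0, 0]
    - [1, 0, 0.18, -0.01, 0, 0, 0]
    - [1, 0, 0.17, 0, 0, 0, 0]
    - [1, 0, 0.18, 0, 0, 0, 0]

```text
time: 39.05
position: [0.4231, 0.2516, 0.3281]
tool_rot: [0.705, 0.682, 0.133, 0.141]
ft_force: [-9.9, 3.8, 1.7]
grip_width: 0.0396
```

```bash
python3 - <<'E'
from chk import *
s,R,g=th()
p,d,i,W=shot("scene","q_scene")
cv2.imwrite("pics/q_c.png",cv2.resize(p[110:230,180:280,::-1],None,fx=6,fy=5,interpolation=cv2.INTER_CUBIC))
print("shut knob",knob(0))
E
```

```text
t 39.05 pos [0.4231 0.2516 0.3281] grasp [0.4854 0.2487 0.1764] F [-9.87  3.76  1.66] M [0.8  2.07 0.29] w 0.0396
[[ 0.034  0.924  0.38 ]
 [ 0.999 -0.03  -0.017]
 [-0.005  0.38  -0.925]] q [ 0.346  0.445  1.937 -0.364  0.421 -0.884]
r 0.1755 / .1749  th 0.052
shut knob [0.49407513 0.24755317 0.179     ]
```

View pics/q_c.png

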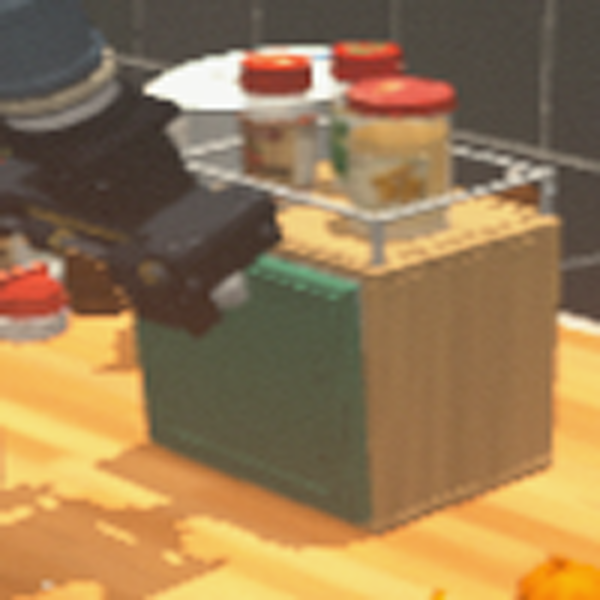

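The front is nearly shut, about 9 mm to go, so I push straight inward in small steps.

Emit:
step_arm:
  steps:
    - [1, 0, 0.11, 0.045, 0, 0, 0]
    - [1, 0, 0.11, 0.045, 0, 0, 0]
    - [1, 0, 0.11, 0.045, 0, 0, 0]
    - [1, 0, 0.05, 0.02, 0, 0, 0]
    - [1, 0, 0, 0, 0, 0, 0]
    - [1, 0, 0, 0, 0, 0, 0]
    - [1, 0, 0, 0, 0, 0, 0]
    - [1, 0, 0, 0, 0, 0, 0]
    - [1, 0, 0, 0, 0, 0, 0]
    - [1, 0, 0, 0, 0, 0, 0]

```text
time: 40.1
position: [0.4316, 0.2513, 0.3305]
tool_rot: [0.705, 0.682, 0.133, 0.141]
ft_force: [-22.4, 2.3, 24.7]
grip_width: 0.0399
```

```bash
python3 - <<'E'
from chk import *
s,R,g=th()
E
```

```text
t 40.1 pos [0.4316 0.2513 0.3305] grasp [0.494  0.2484 0.1789] F [-22.41   2.29  24.69] M [0.41 2.36 0.05] w 0.0399
[[ 0.034  0.924  0.381]
 [ 0.999 -0.029 -0.017]
 [-0.005  0.381 -0.924]] q [ 0.339  0.448  1.919 -0.349  0.433 -0.907]
r 0.1748 / .1749  th 0.001
```

A push of 22 N and the position match shut, so the catch should be in. I release to relieve side forces and check.

Emit:
step_arm:
  steps:
    - [1, 0, 0.02, -0.05, 0, 0, 0]
    - [1, 0, 0, 0, 0, 0, 0]
    - [-0.3, 0, 0, 0, 0, 0, 0]
    - [-0.3, 0, 0, 0, 0, 0, 0]
    - [-0.3, 0, 0, 0, 0, 0, 0]
    - [-0.3, 0, 0, 0, 0, 0, 0]
    - [-0.3, 0, 0, 0, 0, 0, 0]
    - [-0.3, 0, 0, 0, 0, 0, 0]
    - [-0.3, 0, 0, 0, 0, 0, 0]
    - [-0.3, 0, 0, 0, 0, 0, 0]

```text
time: 41.1
position: [0.4373, 0.2518, 0.3316]
tool_rot: [0.704, 0.682, 0.139, 0.144]
ft_force: [-0.3, -0.4, 0.5]
grip_width: 0.0567
```

```bash
python3 - <<'E'
from chk import *
s,R,g=th()
p,d,i,W=shot("scene","r_scene")
cv2.imwrite("pics/r_c.png",cv2.resize(p[110:230,180:280,::-1],None,fx=6,fy=5,interpolation=cv2.INTER_CUBIC))
p,d,i,W=shot("wrist","r_wrist")
# panel tilt
z=np.load("pics/r_scene.npz");W=cloud("scene",z["d"],{k:(float(z[k]) if k=="k1" else z[k]) for k in("K","R","t","k1")})
P=W.reshape(-1,3);rel=P-BIN;x=rel@U;y=rel@V
m=(x<-.07)&(x>-.14)&(y>-.09)&(y<.0)&(P[:,2]>.02)&(P[:,2]<.15)
A=np.c_[P[m,2],y[m],np.ones(m.sum())];c=np.linalg.lstsq(A,x[m],rcond=None)[0];r=x[m]-A@c;k=abs(r)<.004
c=np.linalg.lstsq(A[k],x[m][k],rcond=None)[0];print("tilt",-c[0].round(4),"x0",c[2],k.sum())
E
```

```text
t 41.1 pos [0.4373 0.2518 0.3316] grasp [0.5014 0.2496 0.1807] F [-0.29 -0.37  0.51] M [0.05 0.32 0.06] w 0.0567
[[ 0.032  0.92   0.391]
 [ 0.999 -0.029 -0.013]
 [-0.001  0.391 -0.92 ]] q [ 0.336  0.451  1.91  -0.349  0.427 -0.91 ]
r 0.1742 / .1749  th -0.043
tilt -0.0152 x0 -0.09661091820383412 513
```

View pics/r_c.png

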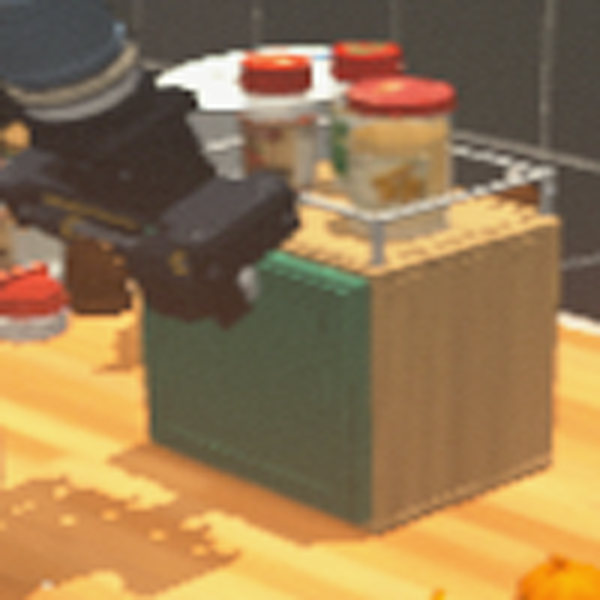

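View pics/r_wrist.png

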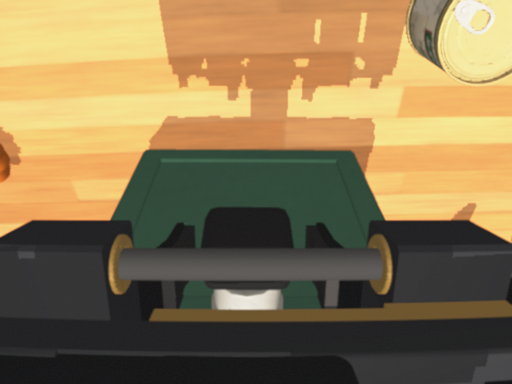

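The front looks flush; the fitted tilt is about 0 within noise and the knob sits at rest. I re-centre the jaws on the knob (7 mm back) and grip.

Emit:
step_arm:
  steps:
    - [-0.3, 0, -0.13, -0.06, 0, 0, 0]
    - [-0.3, 0, -0.13, -0.05, 0, 0, 0]
    - [-0.3, 0, 0, 0, 0, 0, 0]
    - [0.2, 0, 0, 0, 0, 0, 0]
    - [1, 0, 0, 0, 0, 0, 0]
    - [1, 0, 0, 0, 0, 0, 0]
    - [1, 0, 0, 0, 0, 0, 0]
    - [1, 0, 0, 0, 0, 0, 0]
    - [1, 0, 0, 0, 0, 0, 0]
    - [1, 0, 0, 0, 0, 0, 0]
  squeeze: 40

```text
time: 42.2
position: [0.4301, 0.2512, 0.3316]
tool_rot: [0.704, 0.682, 0.137, 0.144]
ft_force: [-0.3, -5.3, 2.8]
grip_width: 0.0393
```

```bash
python3 - <<'E'
from chk import *
s,R,g=th()
print("u in tool",R.T@U)
np.save("g0.npy",g)
shot("wrist","s_wrist")
E
```

```text
t 42.2 pos [0.4301 0.2512 0.3316] grasp [0.494  0.2486 0.1806] F [-0.3  -5.32  2.84] M [-0.9   0.06 -0.38] w 0.0393
[[ 0.033  0.92   0.39 ]
 [ 0.999 -0.029 -0.016]
 [-0.003  0.39  -0.921]] q [ 0.341  0.444  1.924 -0.361  0.423 -0.894]
r 0.1765 / .1749  th -0.003
u in tool [-4.39341725e-04  9.20741425e-01  3.90173083e-01]
```

View pics/s_wrist.png

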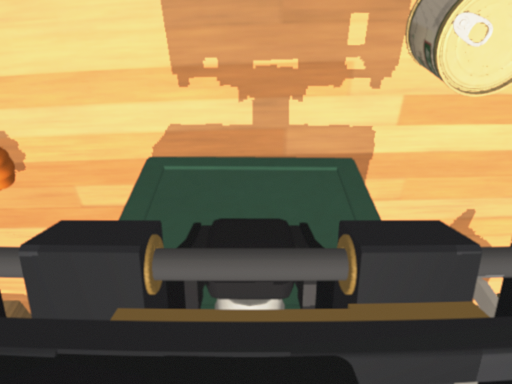

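Emit:
step_arm:
  steps:
    - [1, 0, -0.052, -0.022, 0, 0, 0]
    - [1, 0, -0.052, -0.022, 0, 0, 0]
    - [1, 0, -0.052, -0.022, 0, 0, 0]
    - [1, 0, -0.052, -0.022, 0, 0, 0]
    - [1, 0, -0.052, -0.022, 0, 0, 0]
    - [1, 0, -0.052, -0.022, 0, 0, 0]
    - [1, 0, -0.052, -0.022, 0, 0, 0]
    - [1, 0, -0.052, -0.022, 0, 0, 0]
    - [1, 0, -0.052, -0.022, 0, 0, 0]
    - [1, 0, 0, 0, 0, 0, 0]

```text
time: 43.25
position: [0.4184, 0.2516, 0.3315]
tool_rot: [0.704, 0.682, 0.138, 0.145]
ft_force: [5.0, -6.8, -2.3]
grip_width: 0.0397
```

```bash
python3 - <<'E'
from chk import *
s,R,g=th()
print("moved",(g-np.load("g0.npy")).round(4))
p,d,i,W=shot("wrist","t_wrist")
p2,_,_,_=shot("scene","t_scene")
cv2.imwrite("pics/t_c.png",np.vstack([cv2.resize(p[200:320,150:350,::-1],(600,360)),cv2.resize(p2[140:190,190:260,::-1],(600,240),interpolation=cv2.INTER_CUBIC)]))
E
```

```text
t 43.25 pos [0.4184 0.2516 0.3315] grasp [0.4826 0.2491 0.1806] F [ 5.02 -6.85 -2.33] M [-1.08 -0.27 -0.45] w 0.0397
[[ 0.033  0.92   0.391]
 [ 0.999 -0.029 -0.016]
 [-0.003  0.392 -0.92 ]] q [ 0.35   0.435  1.947 -0.382  0.411 -0.864]
r 0.1806 / .1749  th 0.057
moved [-0.0114  0.0004  0.    ]
```

View pics/t_c.png

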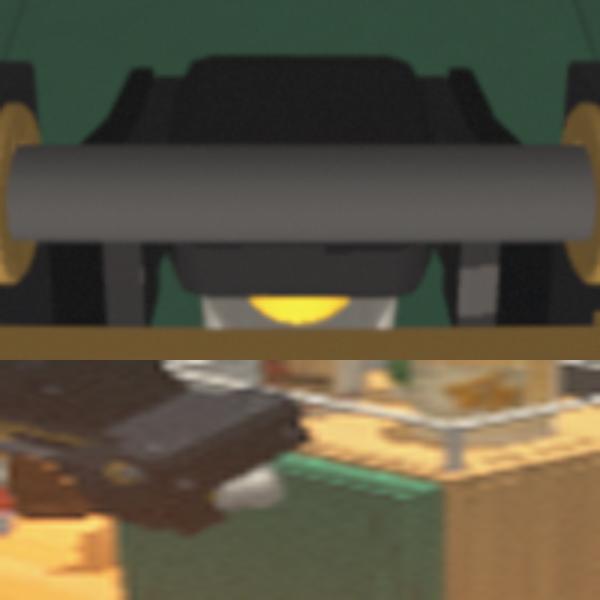

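The knob is out 11.4 mm and the spring reads 5 N, which agree. The wrist view shows only yellow at (300,305). I pull about 7 mm more and hold.

Emit:
step_arm:
  steps:
    - [1, 0, -0.053, -0.022, 0, 0, 0]
    - [1, 0, -0.053, -0.022, 0, 0, 0]
    - [1, 0, -0.053, -0.022, 0, 0, 0]
    - [1, 0, -0.053, -0.022, 0, 0, 0]
    - [1, 0, -0.053, -0.022, 0, 0, 0]
    - [1, 0, 0, 0, 0, 0, 0]
    - [1, 0, 0, 0, 0, 0, 0]
    - [1, 0, 0, 0, 0, 0, 0]
    - [1, 0, 0, 0, 0, 0, 0]
    - [1, 0, 0, 0, 0, 0, 0]

```text
time: 44.35
position: [0.4121, 0.2518, 0.3315]
tool_rot: [0.704, 0.682, 0.138, 0.145]
ft_force: [7.8, -7.4, -4.7]
grip_width: 0.0397
```

```bash
python3 - <<'E'
from chk import *
s,R,g=th()
print("moved",(g-np.load("g0.npy")).round(4))
p,d,i,W=shot("wrist","u_wrist")
p2,_,_,_=shot("top","u_top")
cv2.imwrite("pics/u_c.png",np.vstack([cv2.resize(p[200:320,150:350,::-1],(600,360)),cv2.resize(p2[190:240,165:225,::-1],(600,240),interpolation=cv2.INTER_CUBIC)]))
E
```

```text
t 44.35 pos [0.4121 0.2518 0.3315] grasp [0.4765 0.2493 0.1807] F [ 7.81 -7.4  -4.74] M [-1.24 -0.55 -0.47] w 0.0397
[[ 0.033  0.919  0.392]
 [ 0.999 -0.029 -0.015]
 [-0.003  0.393 -0.92 ]] q [ 0.356  0.43   1.959 -0.394  0.405 -0.847]
r 0.183 / .1749  th 0.088
moved [-0.0176  0.0007  0.    ]
```

View pics/u_c.png

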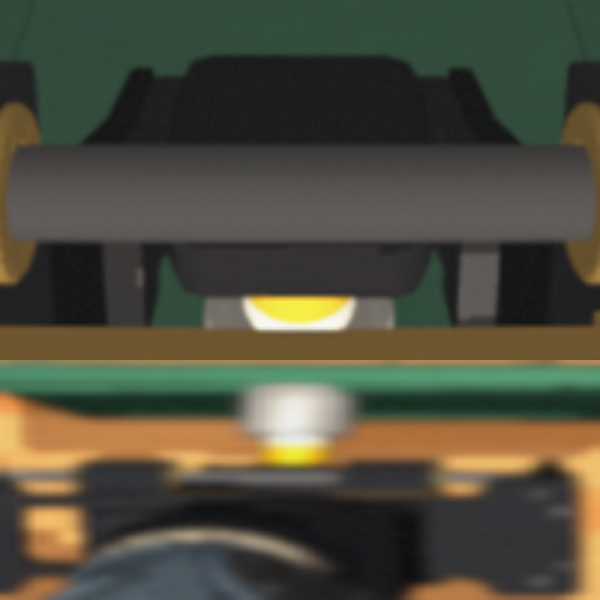

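Travel is 17.6 mm at 7.8 N. The yellow is fully out, white shows at (300,325), there is no red, and the front is shut. I hold for another second, then ease in.

Emit:
step_arm:
  steps:
    - [1, 0, 0, 0, 0, 0, 0]
    - [1, 0, 0, 0, 0, 0, 0]
    - [1, 0, 0, 0, 0, 0, 0]
    - [1, 0, 0, 0, 0, 0, 0]
    - [1, 0, 0, 0, 0, 0, 0]
    - [1, 0, 0, 0, 0, 0, 0]
    - [1, 0, 0, 0, 0, 0, 0]
    - [1, 0, 0, 0, 0, 0, 0]
    - [1, 0, 0, 0, 0, 0, 0]
    - [1, 0, 0, 0, 0, 0, 0]

```text
time: 45.45
position: [0.4121, 0.2518, 0.3315]
tool_rot: [0.704, 0.682, 0.138, 0.145]
ft_force: [7.7, -7.5, -4.8]
grip_width: 0.0398
```

Emit:
step_arm:
  steps:
    - [1, 0, 0.08, 0.034, 0, 0, 0]
    - [1, 0, 0.08, 0.034, 0, 0, 0]
    - [1, 0, 0.08, 0.034, 0, 0, 0]
    - [1, 0, 0.08, 0.034, 0, 0, 0]
    - [1, 0, 0.08, 0.034, 0, 0, 0]
    - [1, 0, 0.08, 0.034, 0, 0, 0]
    - [1, 0, 0.08, 0.034, 0, 0, 0]
    - [1, 0, 0.08, 0.034, 0, 0, 0]
    - [1, 0, 0.08, 0.034, 0, 0, 0]
    - [1, 0, 0, 0, 0, 0, 0]

```text
time: 46.45
position: [0.4302, 0.2512, 0.3316]
tool_rot: [0.704, 0.682, 0.137, 0.144]
ft_force: [0.3, -5.0, 2.3]
grip_width: 0.0399
```

```bash
python3 - <<'E'
from chk import *
s,R,g=th()
print("moved",(g-np.load("g0.npy")).round(4))
E
```

```text
t 46.45 pos [0.4302 0.2512 0.3316] grasp [0.4942 0.2486 0.1806] F [ 0.33 -5.04  2.31] M [-0.9   0.05 -0.37] w 0.0399
[[ 0.033  0.92   0.39 ]
 [ 0.999 -0.029 -0.016]
 [-0.003  0.391 -0.921]] q [ 0.341  0.444  1.924 -0.362  0.422 -0.893]
r 0.1764 / .1749  th -0.003
moved [ 0.0001 -0.     -0.    ]
```

The knob is back in, so I open the jaws and retreat.

Emit:
step_arm:
  steps:
    - [0, 0, 0, 0, 0, 0, 0]
    - [-0.6, 0, 0, 0, 0, 0, 0]
    - [-1, 0, 0, 0, 0, 0, 0]
    - [-1, 0, 0, 0, 0, 0, 0]
    - [-1, 0, 0, 0, 0, 0, 0]
    - [-1, 0, 0, 0, 0, 0, 0]
    - [-1, 0, 0, 0, 0, 0, 0]
    - [-1, 0, 0, 0, 0, 0, 0]
    - [-1, 0, 0, -0.3, 0, 0, 0]
    - [-1, 0, 0, -0.5, 0, 0, 0]

```text
time: 47.45
position: [0.4218, 0.2522, 0.35]
tool_rot: [0.704, 0.682, 0.138, 0.143]
ft_force: [-0.4, 0.3, 0.3]
grip_width: 0.0867
```

Emit:
step_arm:
  steps:
    - [-1, 0, 0, -0.7, 0, 0, 0]
    - [-1, 0, 0, -0.7, 0, 0, 0]
    - [-1, 0, 0, -0.7, 0, 0, 0]
    - [-1, 0, 0, -0.7, 0, 0, 0]
    - [-1, 0, 0, -0.7, 0, 0, 0]
    - [-1, 0, -0.3, -0.7, 0, 0, 0]
    - [-1, 0, -0.4, -0.4, 0, 0, 0]
    - [-1, 0, 0, 0, 0, 0, 0]
    - [-1, 0, 0, 0, 0, 0, 0]
    - [-1, 0, 0, 0, 0, 0, 0]

```text
time: 48.45
position: [0.3611, 0.2544, 0.4485]
tool_rot: [0.704, 0.682, 0.138, 0.144]
ft_force: [-0.3, -0.2, -0.4]
grip_width: 0.087
```

```bash
python3 - <<'E'
from chk import *
s,R,g=th()
p,d,i,W=shot("scene","v_scene")
cv2.imwrite("pics/v_c.png",cv2.resize(p[110:310,150:430,::-1],None,fx=2.8,fy=2.8,interpolation=cv2.INTER_CUBIC))
P=W.reshape(-1,3);rel=P-BIN;x=rel@U;y=rel@V
m=(x<-.07)&(x>-.14)&(y>-.09)&(y<.09)&(P[:,2]>.02)&(P[:,2]<.14)
A=np.c_[P[m,2],y[m],np.ones(m.sum())];k=np.ones(m.sum(),bool)
for _ in range(5):
    c=np.linalg.lstsq(A[k],x[m][k],rcond=None)[0];r=x[m]-A@c;k=abs(r)<.004
print("tilt",-c[0].round(4),"x0",c[2].round(4),k.sum())
p,d,i,W=shot("top","v_top")
cv2.imwrite("pics/v_t.png",cv2.resize(p[130:260,140:400,::-1],None,fx=3,fy=3,interpolation=cv2.INTER_CUBIC))
P=W.reshape(-1,3)
for a,(xx,yy,zz) in {"bar":((.3,.55),(-.3,.05),(.09,.13)),"tin":((.36,.475),(.35,.46),(.04,.07))}.items():
    k=(P[:,0]>xx[0])&(P[:,0]<xx[1])&(P[:,1]>yy[0])&(P[:,1]<yy[1])&(P[:,2]>zz[0])&(P[:,2]<zz[1]);print(a,cv2.minAreaRect((P[k][:,:2]*1000).astype(np.float32)),np.median(P[k][:,2]))
E
```

```text
t 48.45 pos [0.3611 0.2544 0.4485] grasp [0.4252 0.2522 0.2976] F [-0.26 -0.18 -0.37] M [ 0.02  0.27 -0.  ] w 0.087
[[ 0.032  0.92   0.391]
 [ 0.999 -0.029 -0.014]
 [-0.001  0.391 -0.92 ]] q [ 0.408  0.176  1.906 -0.26   0.71  -0.964]
r 0.3107 / .1749  th 0.083
tilt -0.0179 x0 -0.0977 888
bar ((422.88104248046875, -141.65130615234375), (106.05953979492188, 21.610740661621094), 10.4940824508667) 0.11633073320806583
tin ((435.8491516113281, 426.1249694824219), (38.3638916015625, 73.25066375732422), 65.84931945800781) 0.05438435385926475
```

View pics/v_c.png

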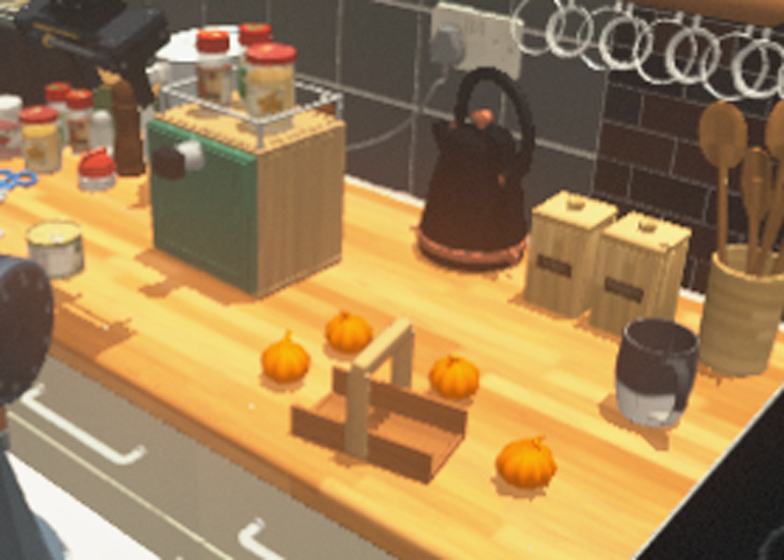

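View pics/v_t.png

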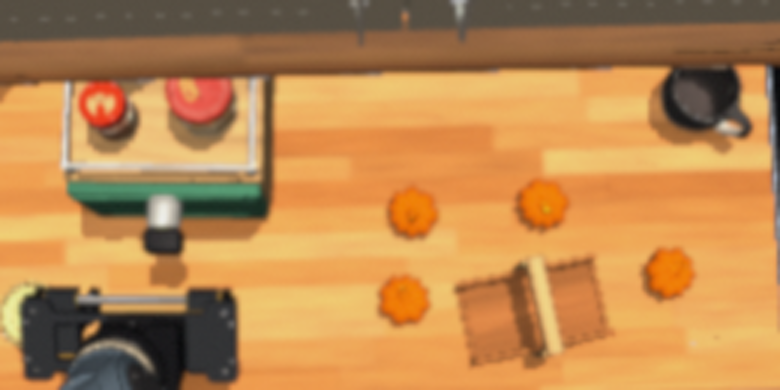

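The front is flush, the knob is in, the trug stands upright and empty at (380,420), and the mug and tin are in place. I hand the job in.

```bash
python3 -c "
from rig import robot;print(robot.hand_in())"
```

```text
the job is handed in; nothing more can be done
None
```

I carried out the whole job and handed it in at about 48.5 s of the 72 s allowed. The hand-in gives no verdict, so the checks below are my own.

- **Opening the front:** I pulled it to its stop twice. My first release had eased it back to about 0.62 rad, too close to the 0.61 needed. The second pull reached 24 N against the stop.
- **Bulbs:** Both were tipped into the bucket, and the top camera showed both lying there before I shut the front. They can't be seen now that it is closed.
- **Trug:** It is empty and upright, back near where it started.
- **Shutting:** I pushed the front home with about 22 N. Fitted to the depth image, the front's tilt came out at −0.015 to −0.018 rad, which is zero within the few-mm calibration error. That is too coarse to prove it is under 0.015 rad by itself. The push force and the later pull support it.
- **Catch test:** I pulled the knob 17.6 mm at 7.8 N, which agrees with the spring rate. White showed, no red, and the front stayed shut. I held it for over 1.5 s, then eased the knob back to within 0.1 mm of rest and let go.
- **Mug and tin:** I never touched either, and they look unmoved in the last pictures. The gripper hid part of the tin from the top camera, so I judged it from the scene view only.

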